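# Fetch the boxed-in pot from the finds tray for its photograph

## Task

Three lidded jars box in a small terracotta pot at the back of the green finds tray. Clear all three jars onto the grey foam mat, then stand the pot gently in the middle of the ring on the white photo sheet, and only then put each jar back in the tray, centred on the pad of its lid's colour. Keep the jars and the pot upright throughout.

Things in the scene. Friction and masses are not known exactly. Their poses are not given: they have to be found in the camera images.
- jar_red_mid (a point): The jar with the red lid: upright round white plastic jar with a plain paper band, 52 mm in diameter and 110 mm high including the red screw lid (top 20 mm, same diameter), about 0.2 kg, loose. This point is its centre, 55 mm above its underside; z is its own axis, up.
- jar_blue_mid (a point): The jar with the blue lid: upright round white plastic jar with a plain paper band, 52 mm in diameter and 110 mm high including the blue screw lid (top 20 mm, same diameter), about 0.2 kg, loose. This point is its centre, 55 mm above its underside; z is its own axis, up.
- jar_yellow_mid (a point): The jar with the yellow lid: upright round white plastic jar with a plain paper band, 52 mm in diameter and 110 mm high including the yellow screw lid (top 20 mm, same diameter), about 0.2 kg, loose. This point is its centre, 55 mm above its underside; z is its own axis, up.
- pot_mid (a point): Small open terracotta pot, 56 mm across its straight upright wall (from 12 mm above the foot to the rim), 44 mm high, wall 5 mm, foot narrower (42 mm), about 0.12 kg, loose. At the start it stands in the tray 5 mm from the tray's far wall, with a jar about 9 mm from it on either side and another in front. This point is its centre, 22 mm above its underside; z is its axis, up.
- pad_red: Thin red square pad, 66 x 66 mm and 2 mm thick, fixed on the tray floor; the red-lidded jar stands on it at the start. Origin: centre of its underside (its top is 2 mm higher); x and y along its sides, parallel to the tray's: x points to the tray's far long wall, y along that wall.
- pad_blue: Thin blue square pad, 66 x 66 mm and 2 mm thick, fixed on the tray floor; the blue-lidded jar stands on it at the start. Origin: centre of its underside (its top is 2 mm higher); x and y along its sides, parallel to the tray's: x points to the tray's far long wall, y along that wall.
- pad_yellow: Thin yellow square pad, 66 x 66 mm and 2 mm thick, fixed on the tray floor; the yellow-lidded jar stands on it at the start. Origin: centre of its underside (its top is 2 mm higher); x and y along its sides, parallel to the tray's: x points to the tray's far long wall, y along that wall.
- tray: Low green plastic finds tray, fixed, 166 mm (x) by 242 mm (y) outside, walls 6 mm thick, floor 6 mm thick; far (+x) long wall 34 mm high, side walls 22 mm, near wall 18 mm, all measured from the table. Origin: centre of its underside, on the table. The three pads and the pot are in it, and a loose flat sherd (about 35 mm long, 9 mm high) lies in each of its two near (-x) corners.
- mat: Dark grey foam mat, 190 x 190 mm and 4 mm thick, fixed on the table, empty: the side area. Origin: centre of its underside; x and y along its sides.
- sheet: White photo sheet, 190 x 190 mm and 2 mm thick, fixed on the table, with a black ring of 76 mm diameter printed at its middle and a small black and white scale bar (6 mm high) fixed along its far (+x) edge, 82 mm from the middle. Origin: centre of its underside, below the middle of the ring; x and y along its sides.

How it is judged:
By the outcome, as a careful person would: the job done as asked, in the order asked, and still so for the second after the job is handed in, with the robot touching nothing.
It also fails if it takes over 141 s, if anything falls off the work surface, if the arm or the gripper's body presses on something with over 40 N, if the wrist force passes 120 N, or if a joint passes its speed limit or range.

## Robot

A 6-joint arm with a two-finger parallel gripper is mounted at the origin on the work surface. World frame = base frame: x ahead of the robot, y to its left, z up, the work surface at z = 0. Lengths are in m, angles in rad, forces in N, time in s.
With the tool pointing down it reaches from about 0.325 to 0.925 m from the base axis. Payload 3.1 kg.
Tool frame: the origin (TCP) lies at the very end of the fingers, on their centre line; the grasp point (between the pads) lies 19 mm behind it; x points along the fingers, z is the direction in which the jaws open and shut, and the axes are right-handed (so a half turn about x gives the same grasp; the last joint's range is limited). The gripper opens to 85 mm and grips with 20 to 120 N. Pads are 22 mm wide; open, the fingers measure 114 mm over their backs; the gripper's body (76 mm by 85 mm) begins 54 mm behind the grasp point. The pads swing forward as they close: fully open they stand 13 mm farther back than shut.
Start: joints at [-1.333, 0.217, 1.613, -0, 1.311, -0.112], TCP at [0.214, -0.587, 0.231] pointing down, gripper open.
Joint ranges: [-2.75, 2.75], [-0.78, 2.1], [0.31, 2.55], [-1.13, 4.27], [0.13, 2.63], [-2.58, 2.58]. Speed limits (rad/s): [2.79, 2.79, 3.14, 3.14, 3.14, 3.14].

## Interface

Orientations are given as a unit quaternion [x, y, z, w].
In Python, from bench import env gives the robot as it stands. The module is installed in compiled form; this text tells all that it offers.
- The arm moves only by the tool apply_moves, never from a script. Its argument "rows" is a list of rows, each a list of 4 numbers: the shift along the tool's x, y, z normalised to -1 to 1, where 1 is 0.5 m, then the turn about the tool's x normalised to -1 to 1, where 1 is 45 degrees. In form: [[x, y, z, yaw], ...]. A call has 1 to 5 rows; each row is the pose to reach, as a shift and turn from the pose commanded when the call began, along the tool's axes at that moment; what a row does not reach only later rows make up. A row lasts 1/12 s, in which the tool goes at most 41.7 mm and 7.16 degrees, less where a joint would pass 70% of its speed; a pose out of reach is approached as far as the arm can. A call with a number of a shift or a turn outside -1 to 1 is refused whole. A call with a gripper value outside its range is refused whole. "claw" is the gripper command: -1 is shut, 1 is fully open, values between are in proportion, set as the call begins (left out, the last holds). The fingers move at their own pace and stop on an object; "newtons" is the grip in N (left out, the last holds). Time passes only in rows, so rows that repeat a pose let the fingers close. It gives the time, the measured TCP pose, the force and the opening at its end, in the units of the state.
- env.observe(): the state, without advancing time (a new reading comes with each control period).
- env.get_image(name): name is "scene" or "top"; returns the picture (480x640x3 uint8, red, green, blue); there is no depth.
- env.get_calibration(name): a dict with "camera_matrix" (3x3 intrinsics, pixels), "k1" (the pictures are not rectified: a ray, as slopes to the right and down, at radius r is drawn at 1 + k1 r^2 times it, then the intrinsics apply), "R" (3x3) and "t" (3): a world point X has camera coordinates R X + t. Camera axes: x right, y down, z forward; pixel columns grow to the right and rows downward; lengths in m; the calibration is good to about 2 mm. A picture is of the moment at which its call begins. get_calibration takes no time and is no camera call.
- env.close_job(): hands the job in, once; it reports no verdict.
The state is a dict: "clock": time; "q": joint angles; "joint_velocities": joint speeds; "tau": joint torques, N m; "position": TCP position; "ee_rot": TCP orientation; "ft_force": force on the tool from outside, world axes, zero at the start; "moment": the same for the moment, N m; "opening": finger opening in m.
Only numpy, scipy, OpenCV 4.12 (cv2) and the standard library are available. Lean on these libraries where they do the work, as an engineer would, in place of code of your own. Each camera call takes 0.05 s, during which the arm holds its last target. There are 200 camera calls.

## Working session

There is one attempt and no reset: what is moved stays moved. The work goes in short steps, Python scripts to look and compute and a tool call to move; the robot and the scene stay as the last step left them, time stands still between calls to the robot, and variables do not carry over. Pictures are saved under pics/ and viewed, about 12 in all and at most 16, crops included, and the job is handed in when it is done.

Besides the shell and the picture viewer there is one more tool, called after ">>>" as name([rows], argument=value, ...), one row to a line, values as JSON. apply_moves: Moves the arm, as the interface text tells. Scaled input: -1 to 1 covers 0.5 m each way for a shift and 45 degrees each way for a turn. Its arguments: {"type":"object","properties":{"rows":{"type":"array"},"claw":{"type":"number"},"newtons":{"type":"number"}},"required":["rows"]}

```bash
mkdir -p pics; python3 - <<'E'
from bench import env
import cv2,numpy as np
np.set_printoptions(precision=4,suppress=True)
s=env.observe(); print({k:np.array(v).round(4) for k,v in s.items()})
for n in ("scene","top"):
    im=env.get_image(n); cv2.imwrite(f"pics/{n}0.png",im[:,:,::-1]); print(n,env.get_calibration(n))
E
```

```text
{'clock': np.float64(0.0), 'q': array([-1.3332,  0.2178,  1.6149,  0.    ,  1.3113, -0.1122]), 'joint_velocities': array([ 0.0002, -0.0013,  0.0005, -0.001 , -0.0004,  0.0004]), 'tau': array([  0.0004, -39.6848, -30.3852,  -0.0001,   0.0097,  -0.    ]), 'position': array([ 0.214 , -0.5863,  0.23  ]), 'ee_rot': array([ 0.4059,  0.58  , -0.4048,  0.5787]), 'ft_force': array([-0.5387, -0.1807, -0.3463]), 'moment': array([ 0.0316, -0.0068,  0.0255]), 'opening': np.float64(0.0853)}
scene {'camera_matrix': array([[603.1526,   0.    , 312.9461],
       [  0.    , 603.1526, 238.8692],
       [  0.    ,   0.    ,   1.    ]]), 'k1': -0.05860566879178699, 'R': array([[ 0.8533,  0.5212,  0.0174],
       [ 0.3699, -0.5814, -0.7246],
       [-0.3676,  0.6247, -0.6889]]), 't': array([-0.4963, -0.1361,  1.6215])}
top {'camera_matrix': array([[521.3707,   0.    , 323.7654],
       [  0.    , 521.3707, 233.9536],
       [  0.    ,   0.    ,   1.    ]]), 'k1': -0.035707742965032346, 'R': array([[-0.0309, -0.9991,  0.0299],
       [-0.9814,  0.0246, -0.1902],
       [ 0.1893, -0.0352, -0.9813]]), 't': array([0.0014, 0.5549, 0.9398])}
```

View pics/top0.png

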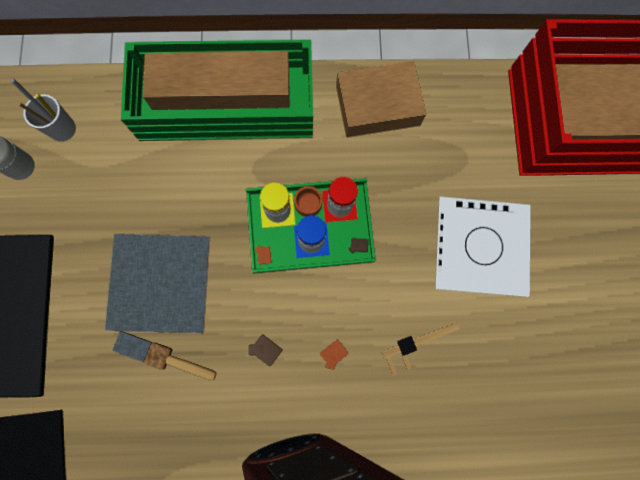

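View pics/scene0.png

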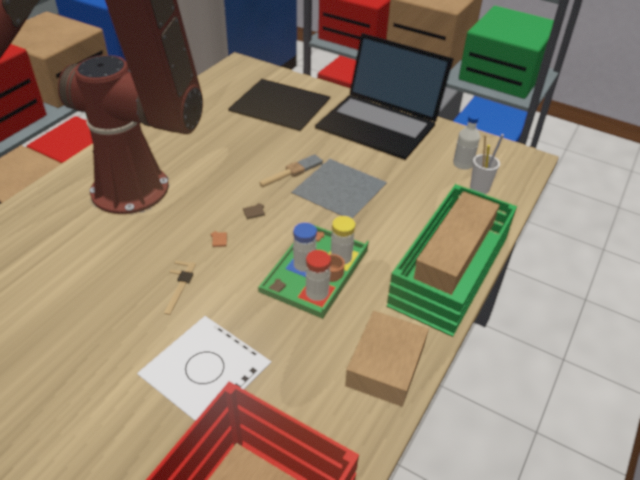

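```bash
cat > h.py <<'E'
import cv2,numpy as np
from scipy.spatial.transform import Rotation as Rot
from bench import env
np.set_printoptions(precision=4,suppress=True)
C={n:env.get_calibration(n) for n in ("scene","top")}
def ray(n,uv):
    c=C[n]; K=c["camera_matrix"]; d=np.array([c["k1"],0,0,0,0.])
    p=cv2.undistortPoints(np.array(uv,float).reshape(-1,1,2),K,d).reshape(-1,2)
    return -c["R"].T@c["t"], np.c_[p,np.ones(len(p))]@c["R"]
def plane(n,uv,z):
    o,d=ray(n,uv); return (o+d*((z-o[2])/d[:,2])[:,None])[:,:2]
def proj(n,X):
    c=C[n]; return cv2.projectPoints(np.array(X,float).reshape(-1,3),cv2.Rodrigues(c["R"])[0],c["t"],c["camera_matrix"],np.array([c["k1"],0,0,0,0.]))[0].reshape(-1,2)
HUE={"red":((0,150,70),(6,255,255),(174,150,70),(180,255,255)),"blue":((108,130,60),(128,255,255)),"yellow":((22,130,80),(33,255,255)),"pot":((4,90,50),(14,230,255))}
def mask(im,c):
    h=cv2.cvtColor(im,cv2.COLOR_RGB2HSV); r=HUE[c]; m=0
    for i in range(0,len(r),2): m=m|cv2.inRange(h,r[i],r[i+1])
    return m
def blobs(m,a=40):
    out=[]
    for c in cv2.findContours(m,cv2.RETR_EXTERNAL,cv2.CHAIN_APPROX_NONE)[0]:
        if cv2.contourArea(c)>a: out.append(c)
    return sorted(out,key=cv2.contourArea,reverse=True)
def axes():
    s=env.observe(); return s,Rot.from_quat(s["ee_rot"]).as_matrix()
def save(n,im,box,k):
    x0,y0,x1,y1=box; cv2.imwrite(f"pics/{n}.png",cv2.resize(im[y0:y1,x0:x1,::-1],None,fx=k,fy=k,interpolation=cv2.INTER_CUBIC))
E
python3 - <<'E'
from h import *
s,R=axes(); print(R)
top=cv2.imread("pics/top0.png")[:,:,::-1].copy(); sc=cv2.imread("pics/scene0.png")[:,:,::-1].copy()
hs=cv2.cvtColor(top,cv2.COLOR_RGB2HSV)
for nm,p in dict(y=(272,195),ys=(276,210),ypad=(290,205),r=(343,187),rpad=(350,212),b=(311,228),bpad=(302,250),pot=(308,190),green=(255,230),sheet=(460,270)).items(): print(nm,hs[p[1],p[0]])
for n,im,reg in (("top",top,(240,170,385,280)),("scene",sc,(250,200,380,320))):
    x0,y0,x1,y1=reg
    for c in HUE:
        m=mask(im,c); z=np.zeros_like(m); z[y0:y1,x0:x1]=m[y0:y1,x0:x1]
        for b in blobs(z)[:3]:
            mm=cv2.moments(b); print(n,c,cv2.contourArea(b),cv2.boundingRect(b),round(mm["m10"]/mm["m00"],1),round(mm["m01"]/mm["m00"],1))
save("tray0",top,(240,170,390,280),5)
E
```

```text
[[-0.0005  0.9394  0.3427]
 [ 0.0021  0.3427 -0.9394]
 [-1.      0.0002 -0.0022]]
y [ 30 215 200]
ys [ 28 226 133]
ypad [ 30 180 146]
r [  1 230 180]
rpad [  1 189 147]
b [110 220 177]
bpad [111 195 165]
pot [  9 193  58]
green [ 69 195 148]
sheet [102  16 211]
top red 858.5 (323, 177, 35, 45) 341.0 196.8
top blue 1098.0 (295, 215, 34, 42) 311.3 237.0
top yellow 1213.0 (260, 182, 35, 45) 276.1 205.4
top pot 605.5 (295, 186, 29, 30) 308.0 200.5
top pot 180.5 (256, 246, 15, 18) 263.4 254.6
top pot 148.5 (350, 239, 17, 13) 358.6 245.1
scene red 339.0 (307, 251, 24, 20) 318.1 260.2
scene red 53.5 (300, 290, 27, 16) 310.7 298.5
scene blue 199.0 (295, 224, 21, 14) 304.8 230.5
scene yellow 316.0 (333, 216, 22, 20) 343.2 225.5
scene yellow 44.0 (344, 251, 13, 19) 350.2 261.0
scene pot 392.0 (306, 250, 39, 30) 330.6 265.8
scene pot 167.5 (299, 286, 35, 21) 315.6 296.8
```

View pics/tray0.png

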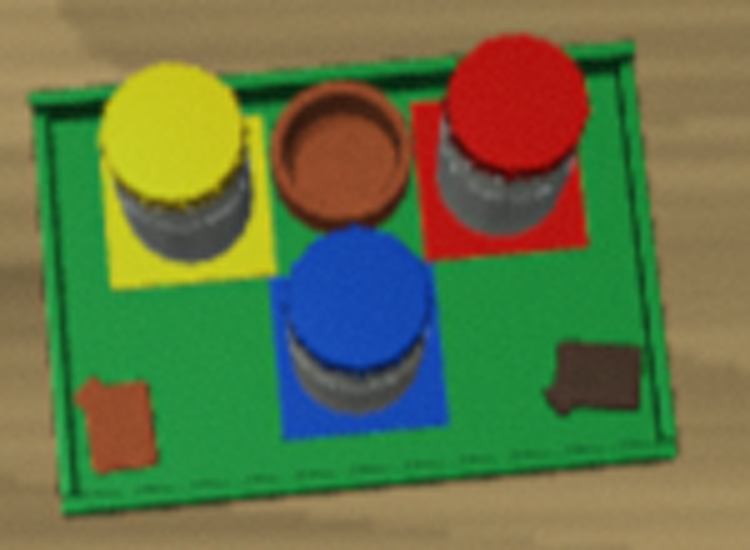

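```bash
python3 - <<'E'
from h import *
top=cv2.imread("pics/top0.png")[:,:,::-1].copy(); sc=cv2.imread("pics/scene0.png")[:,:,::-1].copy()
hs=cv2.cvtColor(top,cv2.COLOR_RGB2HSV)
P={}
for c in ("red","blue","yellow"):
    m=mask(top,c)&cv2.inRange(hs,(0,200,168),(180,255,255)); z=m*0; z[170:280,240:385]=m[170:280,240:385]
    b=blobs(z)[0]; (u,v),ax,a=cv2.fitEllipse(cv2.convexHull(b)); xy=plane("top",[(u,v)],.118)[0]
    w=plane("top",[(u-ax[0]/2,v),(u+ax[0]/2,v)],.118)
    print(c,"px",round(u,1),round(v,1),np.round(ax,1),"xy",xy,"dia",np.linalg.norm(w[1]-w[0]),"scene px of top pred",proj("scene",[*xy,.118])[0])
m=mask(top,"pot"); z=m*0; z[180:222,290:326]=m[180:222,290:326]; z=cv2.morphologyEx(z,cv2.MORPH_CLOSE,np.ones((5,5)))
b=blobs(z)[0]; e=cv2.fitEllipse(b); print("pot",e,"xy",plane("top",[e[0]],.050),plane("top",[e[0]],.045))
k=lambda L:[(240+x/5,170+y/5) for x,y in L]   # crop px -> image px (centre offset small)
for n,L,zz in (("tray near/side top",[(65,512),(677,456)],.018),("tray far",[(634,44),(30,95)],.034)):
    print(n,plane("top",k(L),zz))
for n,L in dict(blue=[(272,283),(285,440),(448,423),(435,265)],yellow=[(265,117),(276,275),(111,291)],red=[(411,104),(427,261),(588,244)]).items():
    q=plane("top",k(L),.008); print("pad",n,q.tolist() and q, "ctr",(q[0]+q[2])/2, [np.linalg.norm(q[i+1]-q[i]).round(4) for i in range(len(q)-1)])
# ring and sheet, mat
g=cv2.cvtColor(top,cv2.COLOR_RGB2GRAY)
dk=cv2.inRange(g[222:272,460:508],0,140); ys,xs=np.nonzero(dk); h=cv2.convexHull(np.c_[xs+460,ys+222].astype(np.int32))
e=cv2.fitEllipse(h); print("ring",e,plane("top",[e[0]],.002),"scene pred",proj("scene",[*plane("top",[e[0]],.002)[0],.002]))
mt=cv2.inRange(hs,(90,20,50),(125,110,160)); z=mt*0; z[215:345,95:225]=mt[215:345,95:225]; z=cv2.morphologyEx(z,cv2.MORPH_OPEN,np.ones((9,9)))
b=blobs(z)[0]; r=cv2.minAreaRect(b); print("mat",r,plane("top",cv2.boxPoints(r),.004),plane("top",[r[0]],.004))
# ring scene
g=cv2.cvtColor(sc,cv2.COLOR_RGB2GRAY); dk=cv2.inRange(g[345:392,178:232],0,165); ys,xs=np.nonzero(dk); h=cv2.convexHull(np.c_[xs+178,ys+345].astype(np.int32)); e=cv2.fitEllipse(h); print("ring scene",e,plane("scene",[e[0]],.002))
hs=cv2.cvtColor(sc,cv2.COLOR_RGB2HSV)
for n,p in dict(b=(305,228),r=(318,256),y=(343,221),rs=(318,269)).items(): print(n,hs[p[1],p[0]])
for c in ("red","blue","yellow"):
    m=mask(sc,c); z=m*0; z[215:275,290:360]=m[215:275,290:360]; b=blobs(z)[0]; print("scene lid bbox",c,cv2.boundingRect(b))
E
```

```text
red px 343.0 189.8 [25.7 26.3] xy [ 0.6227 -0.0492] dia 0.0465917921313222 scene px of top pred [318.3569 256.4497]
blue px 311.5 239.1 [35.4 46.6] xy [0.5335 0.0102] dia 0.06268780550790622 scene px of top pred [297.906  225.3687]
yellow px 276.5 207.4 [38.5 48.4] xy [0.5927 0.0714] dia 0.06894038987289469 scene px of top pred [334.4557 219.4981]
pot ((309.5692443847656, 201.206787109375), (27.968542098999023, 32.24380111694336), 127.88501739501953) xy [[0.6205 0.0112]] [[0.6218 0.0111]]
tray near/side top [[ 0.4891  0.1242]
 [ 0.5046 -0.115 ]]
tray far [[ 0.668  -0.1039]
 [ 0.6524  0.1354]]
pad blue [[ 0.5799  0.0423]
 [ 0.5165  0.0385]
 [ 0.5216 -0.0261]
 [ 0.5856 -0.023 ]] ctr [0.5508 0.0081] [np.float64(0.0635), np.float64(0.0648), np.float64(0.0641)]
pad yellow [[0.6485 0.0438]
 [0.5831 0.0407]
 [0.5782 0.1064]] ctr [0.6134 0.0751] [np.float64(0.0654), np.float64(0.0659)]
pad red [[ 0.6526 -0.0154]
 [ 0.5874 -0.0198]
 [ 0.5928 -0.0847]] ctr [ 0.6227 -0.0501] [np.float64(0.0654), np.float64(0.0651)]
ring ((483.5700378417969, 245.6851806640625), (37.27117156982422, 39.56454086303711), 136.5086212158203) [[ 0.5324 -0.3384]] scene pred [[204.8543 365.6421]]
mat ((156.78395080566406, 283.037353515625), (98.03177642822266, 96.74751281738281), 2.7263107299804688) [[0.3887 0.4095]
 [0.5781 0.409 ]
 [0.5638 0.2144]
 [0.3749 0.2214]] [[0.4748 0.3134]]
ring scene ((209.2775421142578, 373.13531494140625), (35.593631744384766, 51.94771957397461), 119.59616088867188) [[ 0.5511 -0.3477]]
b [111 145 180]
r [  3 176 198]
y [ 26 160 219]
rs [  5 153 118]
scene lid bbox red (307, 251, 24, 20)
scene lid bbox blue (295, 224, 21, 14)
scene lid bbox yellow (333, 216, 22, 20)
```

```bash
python3 - <<'E'
from h import *
top=cv2.imread("pics/top0.png")[:,:,::-1].copy(); sc=cv2.imread("pics/scene0.png")[:,:,::-1].copy()
k=lambda L:[((x+.5)/5-.5+240,(y+.5)/5-.5+170) for x,y in L]
for c,p in dict(red=(515.5,103.5),blue=(358.5,298),yellow=(171.5,132.5)).items():
    q=plane("top",k([p]),.118)[0]; print("lid",c,q,"scene pred",proj("scene",[*q,.118])[0])
print("pot",plane("top",k([(341,155)]),.05))
for n,L in dict(blue=[(272,283),(285,440),(448,423),(435,265)],yellow=[(265,117),(276,275),(111,291)],red=[(411,104),(427,261),(588,244)]).items():
    q=plane("top",k(L),.008); print("pad",n,(q[0]+q[2])/2)
tc=plane("top",k([(65,512),(677,456)]),.018); tf=plane("top",k([(634,44),(30,95)]),.034); T=np.r_[tc,tf]; print("tray ctr",T.mean(0))
for n,im,(x0,y0,x1,y1) in (("top",top,(430,190,540,305)),("scene",sc,(135,310,275,425))):
    hs=cv2.cvtColor(im,cv2.COLOR_RGB2HSV); w=cv2.inRange(hs,(0,0,150),(180,50,255)); z=w*0; z[y0:y1,x0:x1]=w[y0:y1,x0:x1]
    cs,hi=cv2.findContours(z,cv2.RETR_CCOMP,cv2.CHAIN_APPROX_NONE)
    big=sorted(cs,key=cv2.contourArea)[::-1]
    for b in big[:4]:
        a=cv2.contourArea(b)
        if a<300: continue
        e=cv2.fitEllipse(b); print(n,a,np.round(e[0],1),np.round(e[1],1),plane(n,[e[0]],.002))
    r=cv2.minAreaRect(big[0]); 
    ap=cv2.approxPolyDP(cv2.convexHull(big[0]),6,True).reshape(-1,2); print(n,ap.tolist(),plane(n,ap,.002).tolist(),plane(n,ap,.002).mean(0))
save("scene_crop",sc,(250,200,380,320),5)
E
```

```text
lid red [ 0.6218 -0.0486] scene pred [318.135  256.1263]
lid blue [0.5514 0.0101] scene pred [304.6561 228.3161]
lid yellow [0.6139 0.0757] scene pred [343.5041 221.7784]
pot [[0.6218 0.0145]]
pad blue [0.5516 0.0089]
pad yellow [0.6142 0.0759]
pad red [ 0.6235 -0.0493]
tray ctr [0.5794 0.0109]
top 8482.0 [483.3 246.7] [105.5 112.3] [[ 0.5304 -0.3376]]
top 1226.5 [483.6 245.7] [38.4 40.7] [[ 0.5324 -0.3384]]
top 927.5 [483.6 245.7] [33.2 35.6] [[ 0.5324 -0.3386]]
top [[440, 196], [529, 204], [529, 296], [436, 288]] [[0.6379389167798144, -0.25698883894147195], [0.6169607421103505, -0.44170404571108374], [0.42834196747333575, -0.4216069071025134], [0.4499937945140898, -0.23513425442828312]] [ 0.5333 -0.3389]
scene 6891.0 [202.4 366.2] [ 82.8 118.6] [[ 0.5291 -0.3422]]
scene [[206, 316], [271, 362], [193, 419], [137, 372]] [[0.45364699317894275, -0.2360466021002411], [0.640300841533678, -0.2596759452688622], [0.5888416449824878, -0.44473516449510586], [0.42722959240298497, -0.42346406050835966]] [ 0.5275 -0.341 ]
```

View pics/scene_crop.png

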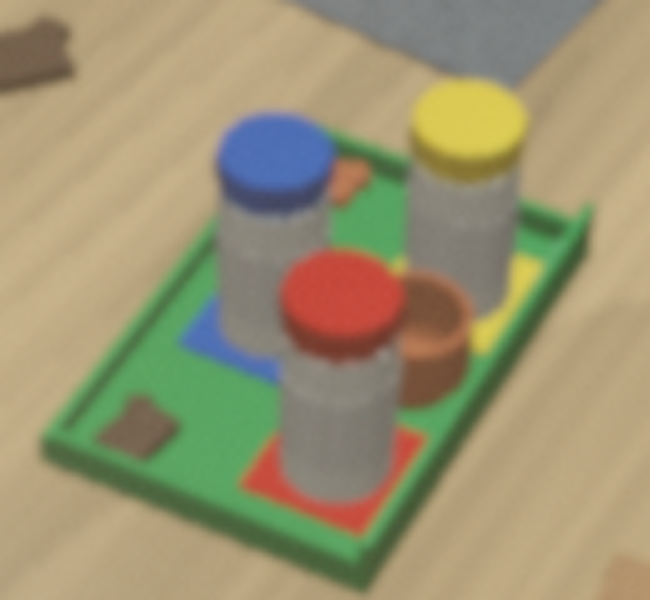

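>>> apply_moves([
  [0,0,0,0.15],
  [0,0,0,0.3],
  [0,0,0,0.445],
  [0,0,0,0.445],
], claw=1, newtons=40)

```text
clock: 0.43
position: [0.2141, -0.5867, 0.2305]
ee_rot: [0.501, 0.5, -0.5, 0.499]
ft_force: [0.1, 0.0, -1.9]
opening: 0.0857
```

>>> apply_moves([
  [0,0.0338,-0.0596,0],
  [0,0.0675,-0.1192,0],
  [0,0.1013,-0.1788,0],
  [0,0.135,-0.2384,0],
  [0,0.1688,-0.298,0],
])

```text
clock: 0.85
position: [0.2989, -0.4365, 0.2308]
ee_rot: [0.499, 0.501, -0.499, 0.501]
ft_force: [1.0, -0.3, 0.8]
opening: 0.0853
```

>>> apply_moves([
  [0,0.0338,-0.0596,0],
  [0,0.0675,-0.1192,0],
  [0,0.1013,-0.1788,0],
  [0,0.135,-0.2384,0],
  [0,0.1688,-0.298,0],
])

```text
clock: 1.27
position: [0.3833, -0.2874, 0.2311]
ee_rot: [0.499, 0.501, -0.499, 0.501]
ft_force: [-0.0, 0.7, -0.2]
opening: 0.0856
```

>>> apply_moves([
  [0,0.0338,-0.0596,0],
  [0,0.0675,-0.1192,0],
  [0,0.1013,-0.1788,0],
  [0,0.135,-0.2384,0],
  [0,0.1688,-0.298,0],
])

```text
clock: 1.68
position: [0.4676, -0.1384, 0.2312]
ee_rot: [0.499, 0.501, -0.499, 0.501]
ft_force: [1.1, 0.4, -0.3]
opening: 0.0851
```

>>> apply_moves([
  [0,0.0338,-0.0596,0],
  [0,0.0675,-0.1192,0],
  [0,0.1013,-0.1788,0],
  [0,0.135,-0.2384,0],
  [0,0.1688,-0.298,0],
])

```text
clock: 2.1
position: [0.552, 0.0107, 0.231]
ee_rot: [0.499, 0.501, -0.499, 0.501]
ft_force: [1.1, 0.2, 0.2]
opening: 0.0851
```

>>> apply_moves([
  [0,0,0,0],
  [0,0,0,0],
])

```text
clock: 2.27
position: [0.5517, 0.0104, 0.2308]
ee_rot: [0.498, 0.502, -0.499, 0.501]
ft_force: [-0.4, 0.6, 0.3]
opening: 0.0852
```

>>> apply_moves([
  [0.05,0,0,0],
  [0.11,0,0,0],
  [0.17,0,0,0],
  [0.22,0,0,0],
  [0.26,0,0,0],
])

```text
clock: 2.68
position: [0.5494, 0.0076, 0.0987]
ee_rot: [0.499, 0.501, -0.501, 0.499]
ft_force: [0.3, 0.3, -0.5]
opening: 0.0856
```

>>> apply_moves([
  [0.02,0,0,0],
  [0.04,0,0,0],
  [0.06,0,0,0],
  [0.07,0,0,0],
  [0.07,0,0,0],
])

```text
clock: 3.1
position: [0.5512, 0.0087, 0.0657]
ee_rot: [0.5, 0.5, -0.5, 0.5]
ft_force: [-0.4, 0.3, -0.1]
opening: 0.0854
```

>>> apply_moves([
  [0,0,0,0],
  [0,0,0,0],
  [0,0,0,0],
  [0,0,0,0],
  [0,0,0,0],
], claw=-1, newtons=40)

```text
clock: 3.52
position: [0.5529, 0.0088, 0.0676]
ee_rot: [0.5, 0.499, -0.499, 0.501]
ft_force: [-0.7, -0.7, 3.6]
opening: 0.0511
```

>>> apply_moves([
  [0,0,0,0],
  [0,0,0,0],
  [0,0,0,0],
  [0,0,0,0],
  [0,0,0,0],
])

```text
clock: 3.93
position: [0.5529, 0.0088, 0.0676]
ee_rot: [0.5, 0.499, -0.499, 0.501]
ft_force: [-0.3, -0.4, 4.8]
opening: 0.0513
```

>>> apply_moves([
  [-0.02,0,0,0],
  [-0.06,0,0,0],
  [-0.12,0,0,0],
  [-0.18,0,0,0],
  [-0.24,0,0,0],
])

```text
clock: 4.35
position: [0.55, 0.0093, 0.1863]
ee_rot: [0.499, 0.501, -0.501, 0.499]
ft_force: [0.1, 0.4, -1.7]
opening: 0.0513
```

>>> apply_moves([
  [-0.02,0,0,0],
  [-0.02,-0.01,-0.03,0],
  [-0.02,-0.025,-0.1,0],
  [-0.02,-0.04,-0.18,0],
  [-0.02,-0.057,-0.26,0],
])

```text
clock: 4.77
position: [0.5217, 0.1396, 0.1948]
ee_rot: [-0.5, -0.5, 0.501, -0.499]
ft_force: [1.0, 1.0, -1.8]
opening: 0.0511
```

>>> apply_moves([
  [0,-0.017,-0.08,0],
  [0,-0.035,-0.16,0],
  [0,-0.052,-0.24,0],
  [0,-0.069,-0.31,0],
  [0,-0.083,-0.37,0],
])

```text
clock: 5.18
position: [0.4792, 0.3259, 0.1944]
ee_rot: [0.499, 0.501, -0.501, 0.5]
ft_force: [0.1, 0.3, -0.3]
opening: 0.0515
```

>>> apply_moves([
  [0,-0.01,-0.05,0],
  [0,-0.014,-0.07,0],
  [0,-0.014,-0.072,0],
  [0,-0.014,-0.072,0],
  [0,-0.014,-0.072,0],
])

```text
clock: 5.6
position: [0.4744, 0.3585, 0.1954]
ee_rot: [-0.499, -0.5, 0.501, -0.5]
ft_force: [-0.1, -0.5, -2.6]
opening: 0.0509
```

```bash
python3 - <<'E'
from h import *
s,R=axes(); print(s["position"],s["ft_force"],s["opening"],s["q"]); save("carry1",env.get_image("scene"),(200,60,520,300),2.5)
E
```

```text
[0.4744 0.3585 0.1954] [-0.1161 -0.493  -2.5544] 0.05086178159383727 [ 0.5296  0.187   1.7183 -0.0009  1.2383  2.1011]
```

View pics/carry1.png

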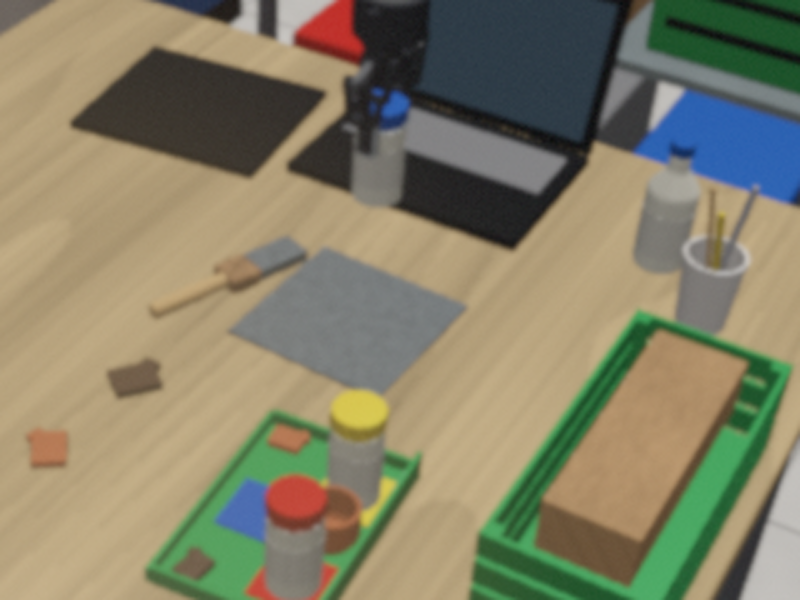

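>>> apply_moves([
  [0.03,0,0,0],
  [0.09,0,0,0],
  [0.15,0,0,0],
  [0.2,0,0,0],
  [0.24,0,0,0],
])

```text
clock: 6.07
position: [0.474, 0.3575, 0.0739]
ee_rot: [-0.499, -0.5, 0.502, -0.499]
ft_force: [-0.1, 0.0, -3.8]
opening: 0.051
```

>>> apply_moves([
  [0.006,0,0,0],
  [0.011,0,0,0],
  [0.015,0,0,0],
  [0.018,0,0,0],
  [0.02,0,0,0],
])

```text
clock: 6.48
position: [0.476, 0.3605, 0.0682]
ee_rot: [0.501, 0.5, -0.499, 0.5]
ft_force: [0.8, 0.8, -2.2]
opening: 0.0509
```

>>> apply_moves([
  [0.001,0,0,0],
  [0.002,0,0,0],
  [0.002,0,0,0],
])

```text
clock: 6.73
position: [0.4748, 0.3602, 0.0659]
ee_rot: [0.5, 0.5, -0.5, 0.5]
ft_force: [0.1, 0.5, -2.4]
opening: 0.0511
```

>>> apply_moves([
  [0.001,0,0,0],
  [0.002,0,0,0],
  [0.003,0,0,0],
  [0.004,0,0,0],
  [0.004,0,0,0],
])

```text
clock: 7.15
position: [0.4746, 0.36, 0.0637]
ee_rot: [0.5, 0.5, -0.5, 0.5]
ft_force: [-0.6, -1.3, 0.9]
opening: 0.0514
```

>>> apply_moves([
  [0.001,0,0,0],
  [0.002,0,0,0],
  [0.003,0,0,0],
  [0.003,0,0,0],
])

```text
clock: 7.48
position: [0.4748, 0.36, 0.0636]
ee_rot: [0.5, 0.5, -0.5, 0.5]
ft_force: [-3.6, -2.5, 9.8]
opening: 0.0511
```

>>> apply_moves([
  [-0.003,0,0,0],
  [-0.003,0,0,0],
  [-0.003,0,0,0],
  [-0.003,0,0,0],
  [-0.003,0,0,0],
], claw=1)

```text
clock: 7.9
position: [0.4745, 0.3599, 0.063]
ee_rot: [0.5, 0.5, -0.5, 0.5]
ft_force: [-0.0, -0.5, 0.7]
opening: 0.0855
```

>>> apply_moves([
  [-0.01,0,0,0],
  [-0.07,0,0,0],
  [-0.13,0,0,0],
  [-0.2,0,0,0],
  [-0.26,0,0,0],
])

```text
clock: 8.32
position: [0.4747, 0.36, 0.1954]
ee_rot: [0.5, 0.5, -0.5, 0.5]
ft_force: [1.3, 0.4, 0.3]
opening: 0.0855
```

>>> apply_moves([
  [0,0.03,0.06,0],
  [0,0.06,0.13,0],
  [0,0.09,0.2,0],
  [0,0.12,0.26,0],
  [0,0.15,0.32,0],
])

```text
clock: 8.73
position: [0.5501, 0.1984, 0.1939]
ee_rot: [0.5, 0.5, -0.5, 0.5]
ft_force: [1.1, 1.1, -0.3]
opening: 0.0854
```

```bash
cat >> h.py <<'E'
def lid(im,c,reg,z,vmin=150):
    hs=cv2.cvtColor(im,cv2.COLOR_RGB2HSV); m=mask(im,c)&cv2.inRange(hs,(0,120,vmin),(180,255,255)); x0,y0,x1,y1=reg; k=m*0; k[y0:y1,x0:x1]=m[y0:y1,x0:x1]
    b=blobs(k)[0]; return cv2.fitEllipse(cv2.convexHull(b)), plane("top",[cv2.fitEllipse(cv2.convexHull(b))[0]],z)[0]
E
python3 - <<'E'
from h import *
im=env.get_image("top"); cv2.imwrite("pics/top1.png",im[:,:,::-1]); s,_=axes(); print(s["position"],s["ft_force"],s["opening"])
q=proj("top",[.475,.36,.114])[0]; print(q); x,y=map(int,q)
for v in (100,130,150,165): print(v,lid(im,"blue",(x-30,y-30,x+30,y+30),.114,v))
save("top1c",im,(90,170,390,395),2.6)
E
```

```text
[0.5531 0.1929 0.1939] [ 2.7553 -2.7992 -0.0432] 0.08577841554453422
[112.2184 277.4239]Traceback (most recent call last):
  File "<stdin>", line 4, in <module>
  File "h.py", line 30, in lid
    b=blobs(k)[0]; return cv2.fitEllipse(cv2.convexHull(b)), plane("top",[cv2.fitEllipse(cv2.convexHull(b))[0]],z)[0]
      ~~~~~~~~^^^
IndexError: list index out of range
```

View pics/top1.png

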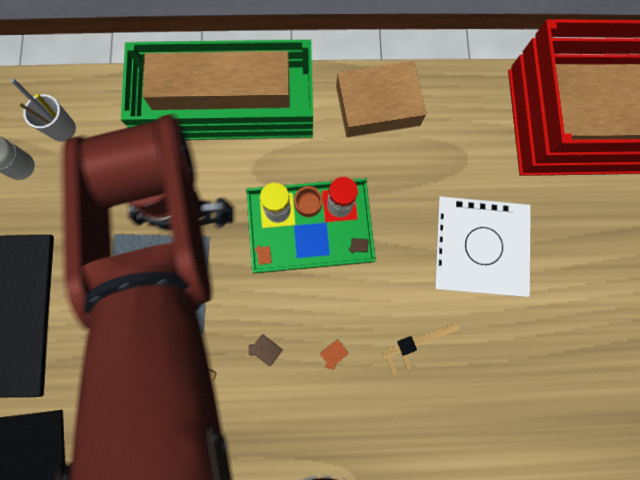

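>>> apply_moves([
  [0,0.03,0.06,0],
  [0,0.065,0.13,0],
  [0,0.1,0.19,0],
  [0,0.12,0.23,0],
  [0,0.128,0.248,0],
])

```text
clock: 9.2
position: [0.6151, 0.073, 0.1937]
ee_rot: [0.501, 0.499, -0.501, 0.5]
ft_force: [-0.8, 0.4, 0.0]
opening: 0.0855
```

>>> apply_moves([
  [0,0,0,0],
  [0,0,0,0],
  [0,0,0,0],
])

```text
clock: 9.45
position: [0.6128, 0.0774, 0.1931]
ee_rot: [0.5, 0.501, -0.5, 0.5]
ft_force: [-1.1, 0.3, 1.0]
opening: 0.0855
```

```bash
python3 - <<'E'
from h import *
im=env.get_image("top"); cv2.imwrite("pics/top2.png",im[:,:,::-1]); s,_=axes(); print(s["position"],s["ft_force"],s["opening"])
q=proj("top",[.475,.36,.114])[0]; print(q); x,y=map(int,q)
try:
    for v in (60,100,150): print(v,lid(im,"blue",(x-40,y-40,x+40,y+40),.114,v))
except Exception as e: print(e)
t=cv2.imread("pics/top1.png")[:,:,::-1]; hs=cv2.cvtColor(t.copy(),cv2.COLOR_RGB2HSV)
m=mask(t.copy(),"blue"); k=m*0; k[215:265,285:335]=m[215:265,285:335]; b=blobs(k)[0]; r=cv2.minAreaRect(b); print("pad blue",r,plane("top",[r[0]],.008))
E
```

```text
[0.6128 0.0776 0.1932] [0.0163 0.2959 0.0748] 0.08512211550021691
[112.2184 277.4239]
60 (((113.20345306396484, 278.0186767578125), (29.891128540039062, 31.897367477416992), 73.61936950683594), array([0.4739, 0.3582]))
100 (((112.3567886352539, 277.6376647949219), (28.569435119628906, 30.885549545288086), 53.09349060058594), array([0.4746, 0.3597]))
150 (((111.74744415283203, 277.65185546875), (27.79836654663086, 30.006763458251953), 44.69594955444336), array([0.4746, 0.3608]))
pad blue ((311.3494567871094, 239.9191131591797), (31.09738540649414, 31.618833541870117), 84.5596694946289) [[0.552  0.0092]]
```

>>> apply_moves([
  [0.04,0,0,0],
  [0.1,0,0,0],
  [0.16,0,0,0],
  [0.21,0,0,0],
  [0.24,0,0,0],
])

```text
clock: 9.92
position: [0.6105, 0.0777, 0.0698]
ee_rot: [0.498, 0.502, -0.501, 0.499]
ft_force: [-0.5, -0.4, -0.9]
opening: 0.0853
```

>>> apply_moves([
  [0.008,0,0,0],
  [0.014,0,0,0],
  [0.014,0,0,0],
  [0.014,0,0,0],
])

```text
clock: 10.25
position: [0.6148, 0.0765, 0.068]
ee_rot: [0.5, 0.5, -0.499, 0.501]
ft_force: [0.3, 1.0, -0.8]
opening: 0.0855
```

>>> apply_moves([
  [0,0,0,0],
  [0,0,0,0],
  [0,0,0,0],
  [0,0,0,0],
  [0,0,0,0],
], claw=-1, newtons=40)

```text
clock: 10.67
position: [0.6147, 0.0756, 0.0677]
ee_rot: [0.5, 0.499, -0.5, 0.501]
ft_force: [-0.8, -1.2, 5.6]
opening: 0.051
```

>>> apply_moves([
  [0,0,0,0],
  [0,0,0,0],
  [0,0,0,0],
])

```text
clock: 10.92
position: [0.6147, 0.0756, 0.0677]
ee_rot: [0.5, 0.499, -0.5, 0.501]
ft_force: [-1.2, -2.1, 6.8]
opening: 0.0516
```

>>> apply_moves([
  [-0.02,0,0,0],
  [-0.06,0,0,0],
  [-0.12,0,0,0],
  [-0.18,0,0,0],
  [-0.24,0,0,0],
])

```text
clock: 11.33
position: [0.6121, 0.0762, 0.186]
ee_rot: [0.499, 0.501, -0.501, 0.499]
ft_force: [1.1, -0.4, -1.3]
opening: 0.051
```

Yellow is held with the same grip. Next I carry it to the mat slot (0.520, 0.270).

>>> apply_moves([
  [-0.02,0,0,0],
  [-0.02,-0.02,-0.04,0],
  [-0.02,-0.05,-0.1,0],
  [-0.02,-0.08,-0.17,0],
  [-0.02,-0.11,-0.24,0],
])

```text
clock: 11.75
position: [0.5568, 0.1965, 0.1945]
ee_rot: [-0.5, -0.5, 0.501, -0.499]
ft_force: [0.5, 0.6, -2.0]
opening: 0.0511
```

>>> apply_moves([
  [0,-0.03,-0.06,0],
  [0,-0.06,-0.11,0],
  [0,-0.074,-0.14,0],
  [0,-0.078,-0.148,0],
  [0,-0.078,-0.148,0],
])

```text
clock: 12.17
position: [0.518, 0.2707, 0.1947]
ee_rot: [0.498, 0.501, -0.5, 0.5]
ft_force: [-0.2, -0.9, -2.5]
opening: 0.0512
```

>>> apply_moves([
  [0,0,0,0],
  [0.02,0,0,0],
  [0.07,0,0,0],
  [0.12,0,0,0],
  [0.17,0,0,0],
])

```text
clock: 12.58
position: [0.5205, 0.2686, 0.1101]
ee_rot: [0.501, 0.499, -0.5, 0.5]
ft_force: [-0.1, 0.0, -1.9]
opening: 0.0513
```

>>> apply_moves([
  [0.03,0,0,0],
  [0.05,0,0,0],
  [0.07,0,0,0],
  [0.08,0,0,0],
  [0.085,0,0,0],
])

```text
clock: 13.0
position: [0.5198, 0.2694, 0.0682]
ee_rot: [-0.5, -0.5, 0.5, -0.5]
ft_force: [-0.1, -0.2, -2.6]
opening: 0.0507
```

>>> apply_moves([
  [0.002,0,0,0],
  [0.004,0,0,0],
  [0.006,0,0,0],
  [0.007,0,0,0],
  [0.007,0,0,0],
])

```text
clock: 13.42
position: [0.5199, 0.2702, 0.0659]
ee_rot: [0.5, 0.5, -0.5, 0.5]
ft_force: [-0.3, -1.1, -3.2]
opening: 0.0516
```

>>> apply_moves([
  [0.001,0,0,0],
  [0.002,0,0,0],
  [0.003,0,0,0],
  [0.004,0,0,0],
  [0.004,0,0,0],
])

```text
clock: 13.83
position: [0.5198, 0.27, 0.0638]
ee_rot: [0.5, 0.5, -0.5, 0.5]
ft_force: [-1.0, -0.6, 1.5]
opening: 0.0514
```

>>> apply_moves([
  [0.001,0,0,0],
  [0.002,0,0,0],
  [0.002,0,0,0],
])

```text
clock: 14.08
position: [0.52, 0.27, 0.0637]
ee_rot: [0.5, 0.5, -0.5, 0.5]
ft_force: [-1.6, -1.6, 6.8]
opening: 0.0514
```

>>> apply_moves([
  [-0.002,0,0,0],
  [-0.002,0,0,0],
  [-0.002,0,0,0],
  [-0.002,0,0,0],
  [-0.002,0,0,0],
], claw=1)

```text
clock: 14.5
position: [0.5195, 0.27, 0.0631]
ee_rot: [0.5, 0.5, -0.5, 0.5]
ft_force: [-0.9, -1.2, -0.1]
opening: 0.0853
```

>>> apply_moves([
  [-0.01,0,0,0],
  [-0.07,0,0,0],
  [-0.13,0,0,0],
  [-0.2,0,0,0],
  [-0.26,0,0,0],
])

```text
clock: 14.92
position: [0.5197, 0.27, 0.1954]
ee_rot: [0.5, 0.5, -0.5, 0.5]
ft_force: [1.0, 0.1, 0.1]
opening: 0.0854
```

>>> apply_moves([
  [0,0.015,0.05,0],
  [0,0.035,0.12,0],
  [0,0.06,0.19,0],
  [0,0.085,0.26,0],
  [0,0.106,0.33,0],
])

```text
clock: 15.33
position: [0.5732, 0.1036, 0.194]
ee_rot: [0.5, 0.5, -0.499, 0.501]
ft_force: [0.4, -0.3, -0.5]
opening: 0.0853
```

>>> apply_moves([
  [0,0.025,0.07,0],
  [0,0.05,0.15,0],
  [0,0.075,0.23,0],
  [0,0.092,0.28,0],
  [0,0.098,0.305,0],
])

```text
clock: 15.75
position: [0.6228, -0.0515, 0.1938]
ee_rot: [0.501, 0.498, -0.501, 0.5]
ft_force: [-0.3, -0.6, 0.2]
opening: 0.0854
```

>>> apply_moves([
  [0,0,0.003,0],
  [0,0,0.003,0],
  [0,0,0.003,0],
])

```text
clock: 16.0
position: [0.6211, -0.0475, 0.1931]
ee_rot: [0.5, 0.501, -0.5, 0.5]
ft_force: [-0.5, -0.1, -0.8]
opening: 0.0855
```

```bash
python3 - <<'E'
from h import *
im=env.get_image("top"); cv2.imwrite("pics/top3.png",im[:,:,::-1]); s,_=axes(); print(s["position"],s["ft_force"],s["opening"])
for c,p in (("blue",(.475,.36)),("yellow",(.52,.27))):
    x,y=map(int,proj("top",[*p,.114])[0])
    for v in (100,130): print(c,lid(im,c,(x-30,y-30,x+30,y+30),.114,v))
m=mask(im,"yellow"); k=m*0; k[185:235,250:300]=m[185:235,250:300]; b=blobs(k)[0]; r=cv2.minAreaRect(b); print("pad yellow",r,plane("top",[r[0]],.008))
save("top3c",im,(90,170,390,395),2.6)
E
```

```text
[ 0.6211 -0.0472  0.1931] [-0.1077  0.1121  0.3725] 0.08577673262878067
blue (((112.26976776123047, 277.6070556640625), (28.389484405517578, 30.906768798828125), 50.450462341308594), array([0.4747, 0.3599]))
blue (((112.10745239257812, 277.6676940917969), (28.457744598388672, 30.31957244873047), 46.74003982543945), array([0.4746, 0.3602]))
yellow (((165.4253692626953, 251.24148559570312), (29.866424560546875, 30.28317642211914), 83.7042007446289), array([0.519 , 0.2683]))
yellow (((165.00245666503906, 251.0983123779297), (28.958608627319336, 30.1374568939209), 27.741031646728516), array([0.5193, 0.2691]))
pad yellow ((275.34771728515625, 209.86801147460938), (31.704936981201172, 29.63877296447754), 85.91438293457031) [[0.6151 0.0798]]
```

View pics/top3c.png

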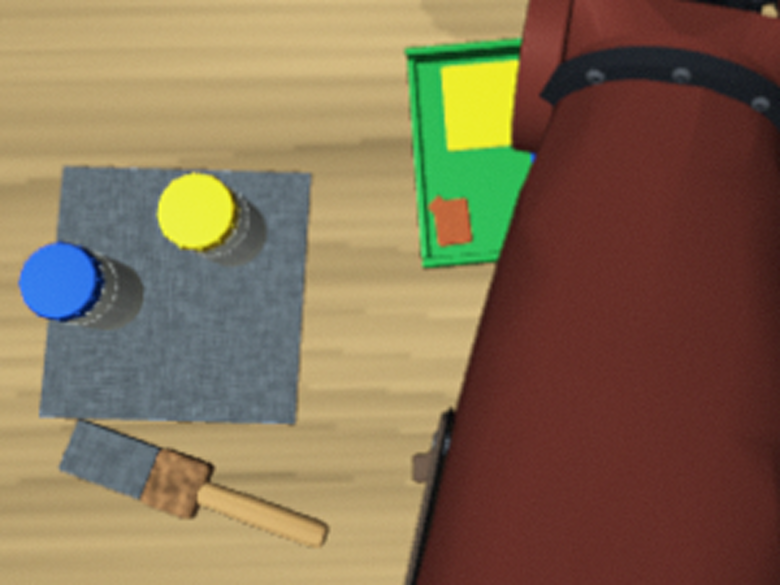

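>>> apply_moves([
  [0.04,0,0,0],
  [0.1,0,0,0],
  [0.16,0,0,0],
  [0.21,0,0,0],
  [0.24,0,0,0],
])

```text
clock: 16.47
position: [0.6189, -0.0463, 0.0698]
ee_rot: [0.498, 0.502, -0.5, 0.499]
ft_force: [-0.8, 0.2, -0.7]
opening: 0.0854
```

>>> apply_moves([
  [0.008,0,0,0],
  [0.014,0,0,0],
  [0.014,0,0,0],
  [0.014,0,0,0],
])

```text
clock: 16.8
position: [0.6229, -0.0486, 0.068]
ee_rot: [0.5, 0.499, -0.499, 0.501]
ft_force: [-0.3, -0.8, 0.9]
opening: 0.0852
```

>>> apply_moves([
  [0,0,0,0],
  [0,0,0,0],
  [0,0,0,0],
  [0,0,0,0],
  [0,0,0,0],
], claw=-1, newtons=40)

```text
clock: 17.22
position: [0.6227, -0.0496, 0.0678]
ee_rot: [0.5, 0.499, -0.5, 0.501]
ft_force: [-0.6, -1.5, 4.6]
opening: 0.0511
```

>>> apply_moves([
  [0,0,0,0],
  [0,0,0,0],
  [0,0,0,0],
])

```text
clock: 17.47
position: [0.6227, -0.0495, 0.0678]
ee_rot: [0.5, 0.499, -0.5, 0.501]
ft_force: [-1.1, -1.7, 5.0]
opening: 0.0516
```

>>> apply_moves([
  [-0.02,0,0,0],
  [-0.06,0,0,0],
  [-0.12,0,0,0],
  [-0.18,0,0,0],
  [-0.24,0,0,0],
])

```text
clock: 17.88
position: [0.6202, -0.0486, 0.1862]
ee_rot: [0.499, 0.501, -0.5, 0.499]
ft_force: [0.2, 0.0, -1.6]
opening: 0.0513
```

>>> apply_moves([
  [-0.02,0,0,0],
  [-0.02,-0.02,-0.03,0],
  [-0.02,-0.05,-0.085,0],
  [-0.02,-0.085,-0.145,0],
  [-0.02,-0.12,-0.2,0],
])

```text
clock: 18.3
position: [0.5598, 0.052, 0.1946]
ee_rot: [-0.5, -0.501, 0.501, -0.499]
ft_force: [-0.6, 0.9, -1.5]
opening: 0.0513
```

>>> apply_moves([
  [0,-0.036,-0.06,0],
  [0,-0.072,-0.12,0],
  [0,-0.108,-0.18,0],
  [0,-0.144,-0.24,0],
  [0,-0.174,-0.29,0],
])

```text
clock: 18.72
position: [0.4718, 0.1974, 0.1946]
ee_rot: [0.499, 0.501, -0.501, 0.499]
ft_force: [-0.1, -0.4, -2.1]
opening: 0.0512
```

>>> apply_moves([
  [0,-0.03,-0.05,0],
  [0,-0.055,-0.09,0],
  [0,-0.075,-0.125,0],
  [0,-0.085,-0.142,0],
  [0,-0.09,-0.148,0],
])

```text
clock: 19.13
position: [0.428, 0.2707, 0.1951]
ee_rot: [0.499, 0.501, -0.5, 0.5]
ft_force: [1.3, 0.6, -2.4]
opening: 0.0514
```

>>> apply_moves([
  [0,0,0,0],
  [0.02,0,0,0],
  [0.07,0,0,0],
  [0.12,0,0,0],
  [0.17,0,0,0],
])

```text
clock: 19.55
position: [0.4305, 0.2688, 0.1101]
ee_rot: [0.501, 0.499, -0.5, 0.5]
ft_force: [0.5, 0.9, -2.0]
opening: 0.0517
```

>>> apply_moves([
  [0.03,0,0,0],
  [0.05,0,0,0],
  [0.07,0,0,0],
  [0.08,0,0,0],
  [0.085,0,0,0],
])

```text
clock: 19.97
position: [0.4298, 0.2695, 0.0683]
ee_rot: [-0.5, -0.5, 0.5, -0.5]
ft_force: [-0.3, -0.7, -1.4]
opening: 0.0511
```

>>> apply_moves([
  [0.002,0,0,0],
  [0.004,0,0,0],
  [0.006,0,0,0],
  [0.008,0,0,0],
  [0.008,0,0,0],
])

```text
clock: 20.38
position: [0.4298, 0.2701, 0.0652]
ee_rot: [0.5, 0.5, -0.5, 0.5]
ft_force: [0.1, 0.4, -2.2]
opening: 0.0513
```

>>> apply_moves([
  [0.001,0,0,0],
  [0.002,0,0,0],
  [0.003,0,0,0],
  [0.004,0,0,0],
  [0.004,0,0,0],
])

```text
clock: 20.8
position: [0.43, 0.27, 0.0637]
ee_rot: [0.5, 0.5, -0.5, 0.5]
ft_force: [-0.9, -0.9, 4.6]
opening: 0.051
```

```bash
python3 - <<'E'
from h import *
print(env.observe()["position"],env.observe()["ft_force"])
t=cv2.imread("pics/top1.png")[:,:,::-1].copy()
m=mask(t,"pot")
m=cv2.inRange(cv2.cvtColor(t,cv2.COLOR_RGB2HSV),(4,100,30),(16,255,255)); k=m*0; k[182:220,290:327]=m[182:220,290:327]; b=blobs(k)[0]; h=cv2.convexHull(b); e=cv2.fitEllipse(h); print(e,cv2.boundingRect(h),cv2.minEnclosingCircle(h),plane("top",[e[0]],.05),plane("top",[e[0]],.044))
save("pot",t,(280,175,340,225),10)
E
```

```text
[0.43   0.27   0.0637] [-0.8688 -0.9432  4.5506]
((310.3936767578125, 201.74339294433594), (30.264490127563477, 34.498687744140625), 128.9626922607422) (294, 186, 31, 31) ((311.73529052734375, 201.73529052734375), 18.06595802307129) [[0.6194 0.0096]] [[0.621  0.0095]]
```

View pics/pot.png

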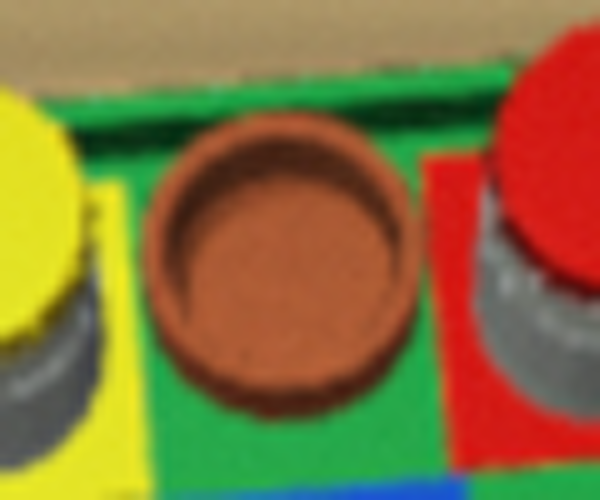

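>>> apply_moves([
  [-0.002,0,0,0],
  [-0.002,0,0,0],
  [-0.002,0,0,0],
  [-0.002,0,0,0],
  [-0.002,0,0,0],
], claw=1)

```text
clock: 21.22
position: [0.4295, 0.2699, 0.0637]
ee_rot: [0.5, 0.5, -0.5, 0.5]
ft_force: [0.4, 0.4, -0.3]
opening: 0.085
```

>>> apply_moves([
  [-0.01,0,0,0],
  [-0.07,0,0,0],
  [-0.13,0,0,0],
  [-0.2,0,0,0],
  [-0.26,0,0,0],
])

```text
clock: 21.63
position: [0.4296, 0.27, 0.196]
ee_rot: [0.5, 0.5, -0.5, 0.5]
ft_force: [0.5, 0.9, -0.2]
opening: 0.0854
```

>>> apply_moves([
  [0,0.03,0.04,0],
  [0,0.07,0.095,0],
  [0,0.11,0.15,0],
  [0,0.155,0.205,0],
  [0,0.2,0.265,0],
])

```text
clock: 22.05
position: [0.5303, 0.1365, 0.1944]
ee_rot: [0.5, 0.5, -0.499, 0.5]
ft_force: [0.9, 0.7, 0.2]
opening: 0.0851
```

>>> apply_moves([
  [0,0.045,0.06,0],
  [0,0.09,0.12,0],
  [0,0.135,0.18,0],
  [0,0.17,0.23,0],
  [0,0.187,0.247,0],
])

```text
clock: 22.47
position: [0.6252, 0.0099, 0.1942]
ee_rot: [0.501, 0.498, -0.501, 0.5]
ft_force: [-0.6, -0.7, 0.0]
opening: 0.0853
```

>>> apply_moves([
  [0,0,0,0],
  [0,0,0,0],
  [0,0,0,0],
  [0,0,0,0],
])

```text
clock: 22.8
position: [0.6221, 0.0157, 0.1937]
ee_rot: [0.499, 0.501, -0.5, 0.5]
ft_force: [-0.5, 0.1, -0.3]
opening: 0.0854
```

```bash
python3 - <<'E'
from h import *
im=env.get_image("top"); cv2.imwrite("pics/top4.png",im[:,:,::-1]); s,_=axes(); print(s["position"],s["ft_force"],s["opening"])
for c,p in (("blue",(.475,.36)),("yellow",(.52,.27)),("red",(.43,.27))):
    x,y=map(int,proj("top",[*p,.114])[0]); print(c,lid(im,c,(x-30,y-30,x+30,y+30),.114,120))
print(plane("top",[(307.95,199.65)],.05))
save("top4c",im,(90,170,390,395),2.6)
E
```

```text
[0.6222 0.0156 0.1938] [ 0.4724 -0.4711  0.5643] 0.08567008555978889
blue (((112.14689636230469, 277.6387634277344), (28.372018814086914, 30.514184951782227), 48.0200080871582), array([0.4746, 0.3601]))
yellow (((165.08108520507812, 251.17718505859375), (29.22144317626953, 30.100229263305664), 20.74185562133789), array([0.5191, 0.2689]))
red (((163.60012817382812, 301.42706298828125), (29.091951370239258, 30.690780639648438), 50.79944610595703), array([0.4309, 0.2693]))
[[0.6237 0.0142]]
```

View pics/top4c.png

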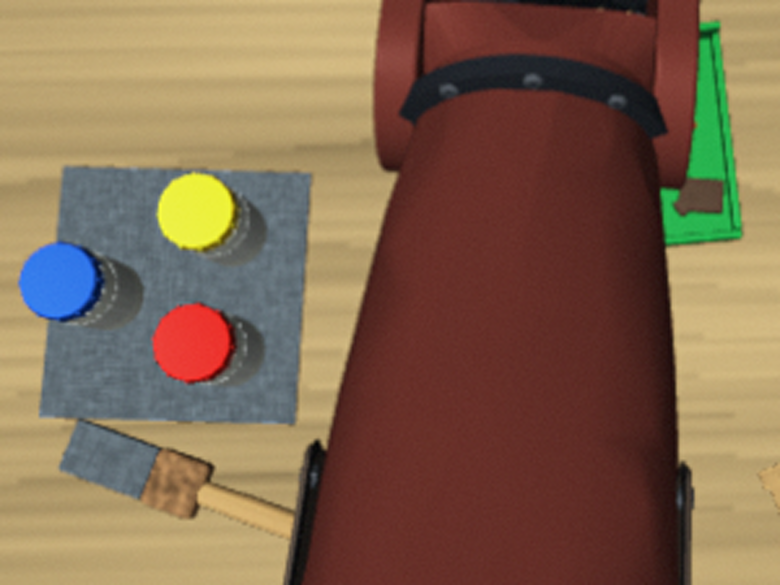

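>>> apply_moves([
  [0.03,0,0,0],
  [0.09,0,0,0],
  [0.15,0,0,0],
  [0.21,0,0,0],
  [0.26,0,0,0],
])

```text
clock: 23.27
position: [0.6217, 0.0154, 0.062]
ee_rot: [0.499, 0.501, -0.5, 0.5]
ft_force: [-0.2, 0.4, -0.1]
opening: 0.0856
```

>>> apply_moves([
  [0.03,0,0,0],
  [0.05,0,0,0],
  [0.07,0,0,0],
  [0.08,0,0,0],
  [0.084,0,0,0],
])

```text
clock: 23.68
position: [0.6231, 0.0144, 0.0217]
ee_rot: [0.5, 0.5, -0.5, 0.5]
ft_force: [-0.9, 0.0, -0.2]
opening: 0.0854
```

>>> apply_moves([
  [0,0,0,0],
  [0,0,0,0],
  [0,0,0,0],
])

```text
clock: 23.93
position: [0.6242, 0.0139, 0.0231]
ee_rot: [0.5, 0.499, -0.499, 0.501]
ft_force: [0.1, -0.3, 0.0]
opening: 0.0853
```

>>> apply_moves([
  [0,0,0,0],
  [0,0,0,0],
  [0,0,0,0],
  [0,0,0,0],
  [0,0,0,0],
], claw=-1, newtons=25)

```text
clock: 24.35
position: [0.6237, 0.0138, 0.0225]
ee_rot: [0.5, 0.5, -0.5, 0.5]
ft_force: [-0.2, -1.0, 3.1]
opening: 0.0542
```

>>> apply_moves([
  [0,0,0,0],
  [0,0,0,0],
  [0,0,0,0],
])

```text
clock: 24.6
position: [0.6238, 0.0138, 0.0225]
ee_rot: [0.5, 0.5, -0.5, 0.5]
ft_force: [-0.2, -0.9, 4.2]
opening: 0.0538
```

>>> apply_moves([
  [-0.01,0,0,0],
  [-0.03,0,0,0],
  [-0.07,0,0,0],
  [-0.11,0,0,0],
  [-0.15,0,0,0],
])

```text
clock: 25.02
position: [0.622, 0.0142, 0.0969]
ee_rot: [0.499, 0.501, -0.5, 0.499]
ft_force: [0.3, -0.3, -0.9]
opening: 0.0542
```

>>> apply_moves([
  [-0.02,0,0,0],
  [-0.02,-0.008,0.03,0],
  [-0.02,-0.02,0.08,0],
  [-0.02,-0.035,0.14,0],
  [-0.02,-0.053,0.205,0],
])

```text
clock: 25.43
position: [0.5952, -0.0892, 0.1056]
ee_rot: [0.499, 0.501, -0.5, 0.5]
ft_force: [-0.0, -0.7, -1.6]
opening: 0.0539
```

>>> apply_moves([
  [0,-0.018,0.07,0],
  [0,-0.036,0.14,0],
  [0,-0.055,0.21,0],
  [0,-0.073,0.28,0],
  [0,-0.09,0.345,0],
])

```text
clock: 25.85
position: [0.5493, -0.263, 0.1053]
ee_rot: [0.5, 0.501, -0.5, 0.499]
ft_force: [1.0, -0.9, -2.0]
opening: 0.054
```

>>> apply_moves([
  [0,-0.015,0.06,0],
  [0,-0.028,0.105,0],
  [0,-0.037,0.14,0],
  [0,-0.04,0.153,0],
  [0,-0.04,0.155,0],
])

```text
clock: 26.27
position: [0.5301, -0.3399, 0.1056]
ee_rot: [-0.5, -0.5, 0.501, -0.499]
ft_force: [0.3, 0.8, -1.6]
opening: 0.0545
```

>>> apply_moves([
  [0,0,0,0],
  [0,0,0,0],
  [0,0,0,0],
  [0,0,0,0],
])

```text
clock: 26.6
position: [0.5321, -0.3372, 0.1067]
ee_rot: [0.5, 0.501, -0.499, 0.5]
ft_force: [0.7, 0.6, -1.4]
opening: 0.0543
```

>>> apply_moves([
  [0.02,0,0,0],
  [0.06,0,0,0],
  [0.1,0,0,0],
  [0.13,0,0,0],
  [0.15,0,0,0],
])

```text
clock: 27.02
position: [0.5305, -0.3369, 0.029]
ee_rot: [0.5, 0.502, -0.5, 0.499]
ft_force: [0.4, 0.0, -1.5]
opening: 0.054
```

>>> apply_moves([
  [0.005,0,0,0],
  [0.01,0,0,0],
  [0.014,0,0,0],
  [0.016,0,0,0],
  [0.016,0,0,0],
])

```text
clock: 27.43
position: [0.5324, -0.339, 0.0246]
ee_rot: [0.5, 0.5, -0.5, 0.501]
ft_force: [-0.9, 0.0, -0.5]
opening: 0.0543
```

>>> apply_moves([
  [0,0,0,0],
  [0,0,0,0],
  [0,0,0,0],
  [0,0,0,0],
])

```text
clock: 27.77
position: [0.5319, -0.3387, 0.0242]
ee_rot: [0.5, 0.5, -0.5, 0.5]
ft_force: [0.2, -0.4, -2.4]
opening: 0.054
```

```bash
python3 - <<'E'
from h import *
im=env.get_image("top"); cv2.imwrite("pics/top5.png",im[:,:,::-1]); s,_=axes(); print(s["position"],s["ft_force"],s["opening"])
save("top5c",im,(430,190,540,300),5)
E
```

```text
[ 0.5318 -0.3387  0.0241] [-0.0627  0.5979 -1.0643] 0.0537812146147761
```

View pics/top5c.png

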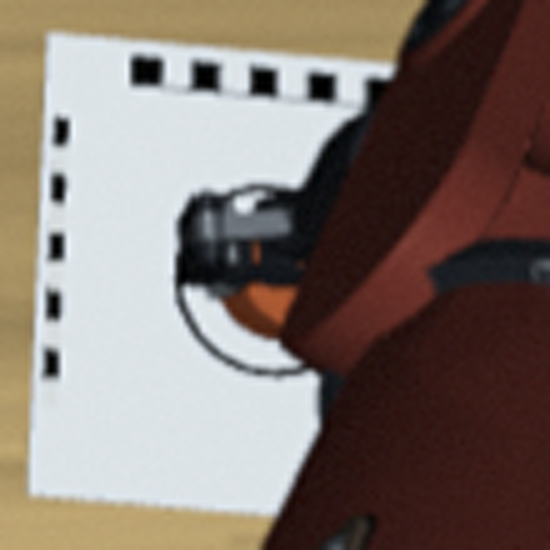

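>>> apply_moves([
  [0.002,0.0005,0,0],
  [0.004,0.001,0,0],
  [0.006,0.001,0,0],
  [0.007,0.001,0,0],
  [0.007,0.001,0,0],
])

```text
clock: 28.23
position: [0.532, -0.3384, 0.0199]
ee_rot: [0.5, 0.5, -0.5, 0.5]
ft_force: [-0.2, -0.2, -1.5]
opening: 0.0542
```

>>> apply_moves([
  [0.001,0,0,0],
  [0.002,0,0,0],
  [0.002,0,0,0],
  [0.003,0,0,0],
  [0.003,0,0,0],
])

```text
clock: 28.65
position: [0.5322, -0.3385, 0.0187]
ee_rot: [0.5, 0.5, -0.5, 0.5]
ft_force: [-0.1, 0.0, -1.1]
opening: 0.0539
```

>>> apply_moves([
  [0.001,0,0,0],
  [0.001,0,0,0],
  [0.002,0,0,0],
  [0.002,0,0,0],
])

```text
clock: 28.98
position: [0.5323, -0.3386, 0.0185]
ee_rot: [0.5, 0.5, -0.5, 0.5]
ft_force: [-2.2, 0.8, 4.1]
opening: 0.0543
```

>>> apply_moves([
  [0.0005,0,0,0],
  [0.001,0,0,0],
  [0.001,0,0,0],
])

```text
clock: 29.23
position: [0.5323, -0.3386, 0.0185]
ee_rot: [0.5, 0.5, -0.5, 0.5]
ft_force: [-3.0, 2.1, 6.6]
opening: 0.0543
```

>>> apply_moves([
  [-0.001,0,0,0],
  [-0.001,0,0,0],
])

```text
clock: 29.4
position: [0.5323, -0.3386, 0.0185]
ee_rot: [0.5, 0.5, -0.5, 0.5]
ft_force: [-1.8, 1.5, 5.7]
opening: 0.054
```

>>> apply_moves([
  [0,0,0,0],
  [0,0,0,0],
  [0,0,0,0],
  [0,0,0,0],
  [0,0,0,0],
], claw=1)

```text
clock: 29.82
position: [0.5322, -0.3385, 0.0175]
ee_rot: [0.5, 0.5, -0.5, 0.5]
ft_force: [0.4, 0.4, 0.1]
opening: 0.0849
```

>>> apply_moves([
  [-0.01,0,0,0],
  [-0.05,0,0,0],
  [-0.12,0,0,0],
  [-0.2,0,0,0],
  [-0.28,0,0,0],
])

```text
clock: 30.23
position: [0.5315, -0.338, 0.1585]
ee_rot: [0.5, 0.501, -0.5, 0.499]
ft_force: [0.3, -0.3, -0.1]
opening: 0.085
```

>>> apply_moves([
  [-0.05,0,0,0],
  [-0.08,0,-0.04,0],
  [-0.08,-0.02,-0.1,0],
  [-0.08,-0.04,-0.17,0],
  [-0.08,-0.06,-0.24,0],
])

```text
clock: 30.65
position: [0.5021, -0.2179, 0.1989]
ee_rot: [0.501, 0.499, -0.5, 0.5]
ft_force: [1.0, 0.1, -0.7]
opening: 0.0855
```

>>> apply_moves([
  [0,-0.01,-0.07,0],
  [0,-0.02,-0.14,0],
  [0,-0.03,-0.21,0],
  [0,-0.04,-0.28,0],
  [0,-0.05,-0.35,0],
])

```text
clock: 31.07
position: [0.4767, -0.0421, 0.1983]
ee_rot: [0.5, 0.5, -0.5, 0.5]
ft_force: [-0.2, 1.0, -0.7]
opening: 0.0855
```

```bash
python3 - <<'E'
from h import *
im=env.get_image("top"); cv2.imwrite("pics/top6.png",im[:,:,::-1]); s,_=axes(); print(s["position"],s["ft_force"],s["opening"])
save("top6c",im,(430,190,540,300),5)
E
```

```text
[ 0.4751 -0.0362  0.1978] [-0.9727  3.1174 -0.0843] 0.08494350428231856
```

View pics/top6c.png

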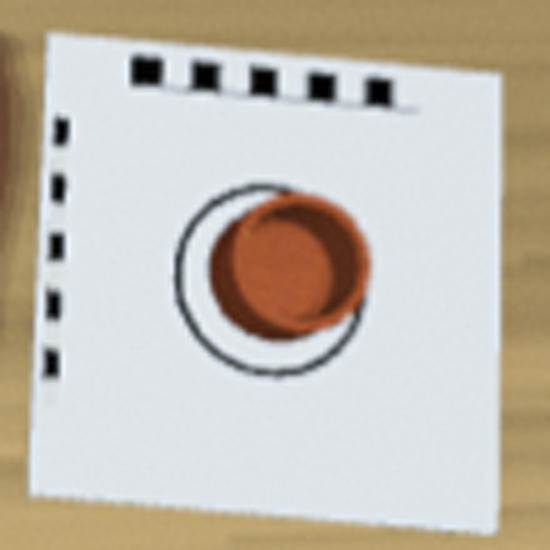

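```bash
python3 - <<'E'
from h import *
print("rim hand",plane("top",[(490.0,242.0)],.046))
t=cv2.imread("pics/top6.png")[:,:,::-1].copy()
m=cv2.inRange(cv2.cvtColor(t,cv2.COLOR_RGB2HSV),(2,100,30),(18,255,255)); k=m*0; k[220:275,465:515]=m[220:275,465:515]; b=cv2.convexHull(blobs(k)[0]).reshape(-1,2)
# predicted silhouette for pot at ring centre: hull of rim circle (z .046) and lower wall (z .014)
a=np.linspace(0,2*np.pi,90)
for c in ((.5324,-.3385),):
    X=np.r_[[[c[0]+.028*np.cos(x),c[1]+.028*np.sin(x),z] for z in (.046,.014) for x in a]]
    p=cv2.convexHull(proj("top",X).astype(np.float32)).reshape(-1,2)
    print("pred bbox",p.min(0),p.max(0),"obs",b.min(0)-.5,b.max(0)+.5)
    for n,q in(("pred",p),("obs",b)):
        mm=cv2.moments(q.reshape(-1,1,2).astype(np.float32)); print(n,mm["m10"]/mm["m00"],mm["m01"]/mm["m00"])
E
```

```text
rim hand [[ 0.5322 -0.3363]]
pred bbox [471.7768 227.7199] [505.2835 258.5381] obs [471.5 227.5] [503.5 257.5]
pred 488.56653300868334 243.21317738701455
obs 487.61647173489274 243.02655945419102
```

>>> apply_moves([
  [0,-0.01,-0.07,0],
  [0,-0.02,-0.14,0],
  [0,-0.032,-0.21,0],
  [0,-0.043,-0.285,0],
  [0,-0.054,-0.36,0],
])

```text
clock: 31.53
position: [0.4498, 0.1378, 0.1984]
ee_rot: [0.5, 0.5, -0.5, 0.5]
ft_force: [0.9, -0.0, 0.4]
opening: 0.0852
```

>>> apply_moves([
  [0,-0.01,-0.07,0],
  [0,-0.02,-0.14,0],
  [0,-0.03,-0.2,0],
  [0,-0.037,-0.25,0],
  [0,-0.04,-0.267,0],
])

```text
clock: 31.95
position: [0.4295, 0.2729, 0.1984]
ee_rot: [0.5, 0.501, -0.498, 0.501]
ft_force: [0.3, -0.5, -0.3]
opening: 0.0856
```

>>> apply_moves([
  [0,0,0,0],
  [0,0,0,0],
  [0,0,0,0],
  [0,0,0,0],
])

```text
clock: 32.28
position: [0.4304, 0.2686, 0.1978]
ee_rot: [-0.5, -0.5, 0.501, -0.5]
ft_force: [0.3, -0.9, -0.6]
opening: 0.0853
```

```bash
python3 - <<'E'
from h import *
im=env.get_image("top"); cv2.imwrite("pics/top7.png",im[:,:,::-1]); s,_=axes(); print(s["position"],s["ft_force"],s["opening"])
for c in ("red","blue","yellow"):
    m=mask(im,c); k=m*0; k[175:285,240:385]=m[175:285,240:385]; b=blobs(k)[0]; r=cv2.minAreaRect(b); bx=cv2.boxPoints(r); w=plane("top",bx,.008); mm=cv2.moments(b)
    print(c,np.round(r[1],1),r[2],w.mean(0),"centroid",plane("top",[(mm["m10"]/mm["m00"],mm["m01"]/mm["m00"])],.008)[0],np.linalg.norm(w[1]-w[0]),np.linalg.norm(w[2]-w[1]))
E
```

```text
[0.4305 0.2686 0.1978] [-0.5914 -0.1288 -0.1653] 0.08572034409397415
red [30.8 31.8] 84.80557250976562 [ 0.6234 -0.0492] centroid [ 0.6229 -0.0489] 0.06467715731443793 0.06399570108820692
blue [31.1 31.7] 84.80557250976562 [0.5523 0.009 ] centroid [0.552  0.0091] 0.0633370496190829 0.06299085312064062
yellow [30.9 32.4] 85.2363510131836 [0.6149 0.077 ] centroid [0.6147 0.077 ] 0.06520228838105933 0.06383604588150847
```

>>> apply_moves([
  [0.03,0,0,0],
  [0.09,0,0,0],
  [0.15,0,0,0],
  [0.2,0,0,0],
  [0.24,0,0,0],
])

```text
clock: 32.75
position: [0.4293, 0.2683, 0.0757]
ee_rot: [-0.5, -0.5, 0.501, -0.499]
ft_force: [0.4, -0.2, 0.4]
opening: 0.0855
```

>>> apply_moves([
  [0.012,0,0,0],
  [0.022,0,0,0],
  [0.026,0,0,0],
  [0.026,0,0,0],
  [0.026,0,0,0],
])

```text
clock: 33.17
position: [0.4314, 0.2703, 0.0663]
ee_rot: [0.501, 0.5, -0.499, 0.5]
ft_force: [0.3, 0.5, 0.6]
opening: 0.0853
```

>>> apply_moves([
  [0,0,0,0],
  [0,0,0,0],
  [0,0,0,0],
  [0,0,0,0],
  [0,0,0,0],
], claw=-1, newtons=40)

```text
clock: 33.58
position: [0.4307, 0.27, 0.0658]
ee_rot: [0.5, 0.5, -0.5, 0.5]
ft_force: [-0.3, -1.6, 4.9]
opening: 0.0512
```

>>> apply_moves([
  [0,0,0,0],
  [0,0,0,0],
  [0,0,0,0],
])

```text
clock: 33.83
position: [0.4308, 0.27, 0.0658]
ee_rot: [0.5, 0.5, -0.5, 0.5]
ft_force: [-1.2, -1.8, 6.6]
opening: 0.0517
```

>>> apply_moves([
  [-0.02,0,0,0],
  [-0.06,0,0,0],
  [-0.12,0,0,0],
  [-0.18,0,0,0],
  [-0.24,0,0,0],
])

```text
clock: 34.25
position: [0.4289, 0.2697, 0.1853]
ee_rot: [-0.499, -0.501, 0.501, -0.5]
ft_force: [0.4, 0.2, -1.5]
opening: 0.0514
```

>>> apply_moves([
  [-0.02,0,0,0],
  [-0.02,0.02,0.03,0],
  [-0.02,0.05,0.085,0],
  [-0.02,0.085,0.145,0],
  [-0.02,0.12,0.2,0],
])

```text
clock: 34.67
position: [0.4894, 0.1689, 0.1935]
ee_rot: [0.499, 0.501, -0.5, 0.5]
ft_force: [-0.3, 1.4, -2.4]
opening: 0.0513
```

>>> apply_moves([
  [0,0.036,0.06,0],
  [0,0.072,0.12,0],
  [0,0.108,0.18,0],
  [0,0.144,0.24,0],
  [0,0.174,0.29,0],
])

```text
clock: 35.08
position: [0.5771, 0.0229, 0.1931]
ee_rot: [-0.5, -0.5, 0.501, -0.499]
ft_force: [-0.5, 0.9, -2.2]
opening: 0.051
```

>>> apply_moves([
  [0,0.03,0.05,0],
  [0,0.055,0.09,0],
  [0,0.075,0.125,0],
  [0,0.086,0.142,0],
  [0,0.091,0.148,0],
])

```text
clock: 35.5
position: [0.6225, -0.0502, 0.1933]
ee_rot: [-0.5, -0.5, 0.501, -0.499]
ft_force: [-0.3, 0.1, -2.4]
opening: 0.0512
```

>>> apply_moves([
  [0,0,0,0],
  [0,0,0,0],
  [0.03,0,0,0],
  [0.08,0,0,0],
  [0.13,0,0,0],
])

```text
clock: 35.92
position: [0.6233, -0.0476, 0.1307]
ee_rot: [0.5, 0.5, -0.499, 0.501]
ft_force: [0.4, 1.3, -2.3]
opening: 0.0511
```

>>> apply_moves([
  [0.04,0,0,0],
  [0.07,0,0,0],
  [0.09,0,0,0],
  [0.1,0,0,0],
  [0.105,0,0,0],
])

```text
clock: 36.33
position: [0.6221, -0.0481, 0.0767]
ee_rot: [0.499, 0.501, -0.5, 0.5]
ft_force: [-0.8, 0.0, -1.4]
opening: 0.0514
```

>>> apply_moves([
  [0,0,0,0],
  [0,0,0,0],
  [0,0,0,0],
  [0,0,0,0],
])

```text
clock: 36.67
position: [0.6236, -0.0492, 0.0787]
ee_rot: [0.5, 0.499, -0.499, 0.501]
ft_force: [0.0, -0.2, -2.5]
opening: 0.0511
```

>>> apply_moves([
  [0.004,0,0,0],
  [0.008,0,0,0],
  [0.011,0,0,0],
  [0.013,0,0,0],
  [0.013,0,0,0],
])

```text
clock: 37.08
position: [0.6222, -0.049, 0.0702]
ee_rot: [0.5, 0.5, -0.5, 0.5]
ft_force: [-0.1, -0.1, -2.2]
opening: 0.0511
```

>>> apply_moves([
  [0.001,0,0,0],
  [0.002,0,0,0],
  [0.003,0,0,0],
  [0.004,0,0,0],
  [0.004,0,0,0],
])

```text
clock: 37.5
position: [0.623, -0.0491, 0.0698]
ee_rot: [0.5, 0.5, -0.5, 0.5]
ft_force: [-0.9, -0.2, 4.7]
opening: 0.0513
```

>>> apply_moves([
  [0.001,0,0,0],
  [0.002,0,0,0],
  [0.002,0,0,0],
])

```text
clock: 37.75
position: [0.6232, -0.0492, 0.0698]
ee_rot: [0.5, 0.5, -0.5, 0.5]
ft_force: [-5.0, 0.0, 9.2]
opening: 0.0514
```

>>> apply_moves([
  [-0.003,0,0,0],
  [-0.003,0,0,0],
  [-0.003,0,0,0],
  [-0.003,0,0,0],
  [-0.003,0,0,0],
], claw=1)

```text
clock: 38.17
position: [0.6225, -0.049, 0.0689]
ee_rot: [0.5, 0.5, -0.5, 0.5]
ft_force: [0.8, 1.1, 0.2]
opening: 0.0855
```

>>> apply_moves([
  [-0.01,0,0,0],
  [-0.07,0,0,0],
  [-0.13,0,0,0],
  [-0.2,0,0,0],
  [-0.26,0,0,0],
])

```text
clock: 38.58
position: [0.6228, -0.049, 0.2014]
ee_rot: [0.5, 0.5, -0.5, 0.5]
ft_force: [0.5, 0.0, -0.4]
opening: 0.0852
```

>>> apply_moves([
  [0,-0.015,-0.05,0],
  [0,-0.035,-0.12,0],
  [0,-0.06,-0.19,0],
  [0,-0.085,-0.26,0],
  [0,-0.106,-0.33,0],
])

```text
clock: 39.0
position: [0.5687, 0.1173, 0.1997]
ee_rot: [0.5, 0.5, -0.5, 0.5]
ft_force: [0.4, -0.5, -0.4]
opening: 0.0853
```

>>> apply_moves([
  [0,-0.025,-0.07,0],
  [0,-0.05,-0.15,0],
  [0,-0.075,-0.23,0],
  [0,-0.094,-0.28,0],
  [0,-0.1,-0.308,0],
])

```text
clock: 39.42
position: [0.5178, 0.2731, 0.1996]
ee_rot: [0.499, 0.501, -0.499, 0.501]
ft_force: [-0.1, -1.2, -0.2]
opening: 0.0856
```

>>> apply_moves([
  [0,0,0,0],
  [0,0,0,0],
  [0,0,0,0],
  [0,0,0,0],
  [0,0,0,0],
])

```text
clock: 39.83
position: [0.5202, 0.2685, 0.1993]
ee_rot: [-0.5, -0.499, 0.501, -0.5]
ft_force: [0.6, 0.1, -0.4]
opening: 0.085
```

```bash
python3 - <<'E'
from h import *
im=env.get_image("top"); cv2.imwrite("pics/top8.png",im[:,:,::-1]); s,_=axes(); print(s["position"],s["ft_force"],s["opening"])
for v in (170,180): print(lid(im,"red",(320,170,370,225),.118,v))
save("top8c",im,(240,170,390,280),4)
E
```

```text
[0.5202 0.2686 0.1993] [-0.6148 -0.4779 -0.3187] 0.08543920196591656
(((342.53045654296875, 189.79550170898438), (26.247295379638672, 27.18473243713379), 106.59105682373047), array([ 0.6228, -0.0484]))
(((342.6301574707031, 189.7887420654297), (25.7938289642334, 26.60282325744629), 103.62213897705078), array([ 0.6228, -0.0485]))
```

View pics/top8c.png

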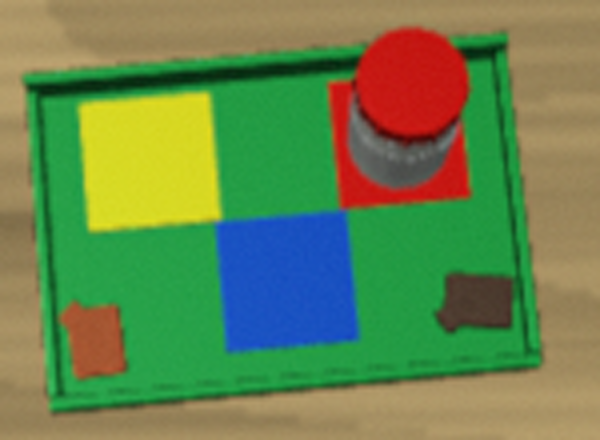

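>>> apply_moves([
  [0.03,0,0,0],
  [0.09,0,0,0],
  [0.15,0,0,0],
  [0.2,0,0,0],
  [0.24,0,0,0],
])

```text
clock: 40.3
position: [0.5187, 0.2686, 0.077]
ee_rot: [-0.499, -0.5, 0.501, -0.499]
ft_force: [-0.4, 0.1, -0.9]
opening: 0.0854
```

>>> apply_moves([
  [0.012,0,0,0],
  [0.022,0,0,0],
  [0.028,0,0,0],
  [0.028,0,0,0],
  [0.028,0,0,0],
])

```text
clock: 40.72
position: [0.5208, 0.2703, 0.0668]
ee_rot: [0.501, 0.5, -0.499, 0.5]
ft_force: [0.0, 0.1, 0.2]
opening: 0.0854
```

>>> apply_moves([
  [0,0,0,0],
  [0,0,0,0],
  [0,0,0,0],
  [0,0,0,0],
  [0,0,0,0],
], claw=-1)

```text
clock: 41.13
position: [0.5203, 0.2699, 0.0664]
ee_rot: [0.5, 0.5, -0.5, 0.501]
ft_force: [0.4, -1.8, 4.8]
opening: 0.0515
```

>>> apply_moves([
  [0,0,0,0],
  [0,0,0,0],
  [0,0,0,0],
])

```text
clock: 41.38
position: [0.5203, 0.2699, 0.0664]
ee_rot: [0.5, 0.5, -0.5, 0.5]
ft_force: [-1.3, -3.2, 5.5]
opening: 0.0515
```

>>> apply_moves([
  [-0.02,0,0,0],
  [-0.06,0,0,0],
  [-0.12,0,0,0],
  [-0.18,0,0,0],
  [-0.24,0,0,0],
])

```text
clock: 41.8
position: [0.5181, 0.2698, 0.1852]
ee_rot: [-0.499, -0.501, 0.501, -0.499]
ft_force: [0.8, 0.3, -2.2]
opening: 0.0511
```

>>> apply_moves([
  [-0.02,0,0,0],
  [-0.02,0.02,0.04,0],
  [-0.02,0.05,0.1,0],
  [-0.02,0.08,0.17,0],
  [-0.02,0.112,0.24,0],
])

```text
clock: 42.22
position: [0.5746, 0.1493, 0.1937]
ee_rot: [0.499, 0.501, -0.5, 0.5]
ft_force: [0.3, -0.2, -2.1]
opening: 0.0511
```

>>> apply_moves([
  [0,0.03,0.06,0],
  [0,0.06,0.11,0],
  [0,0.074,0.138,0],
  [0,0.078,0.147,0],
  [0,0.078,0.147,0],
])

```text
clock: 42.63
position: [0.6141, 0.0759, 0.194]
ee_rot: [-0.5, -0.5, 0.501, -0.499]
ft_force: [-0.6, -0.1, -2.4]
opening: 0.0512
```

>>> apply_moves([
  [0,0,0,0],
  [0,0,0,0],
  [0.03,0,0,0],
  [0.08,0,0,0],
  [0.13,0,0,0],
])

```text
clock: 43.05
position: [0.6154, 0.0785, 0.1314]
ee_rot: [0.5, 0.5, -0.498, 0.501]
ft_force: [0.1, 0.5, -2.8]
opening: 0.051
```

>>> apply_moves([
  [0.04,0,0,0],
  [0.07,0,0,0],
  [0.09,0,0,0],
  [0.1,0,0,0],
  [0.105,0,0,0],
])

```text
clock: 43.47
position: [0.614, 0.0775, 0.0772]
ee_rot: [0.499, 0.501, -0.5, 0.5]
ft_force: [0.6, 0.0, -3.3]
opening: 0.0509
```

>>> apply_moves([
  [0,0,0,0],
  [0,0,0,0],
  [0,0,0,0],
  [0,0,0,0],
])

```text
clock: 43.8
position: [0.6156, 0.0765, 0.0791]
ee_rot: [0.501, 0.499, -0.499, 0.501]
ft_force: [0.1, -1.3, -3.2]
opening: 0.0512
```

>>> apply_moves([
  [0.004,0,0,0],
  [0.008,0,0,0],
  [0.011,0,0,0],
  [0.013,0,0,0],
  [0.013,0,0,0],
])

```text
clock: 44.22
position: [0.6142, 0.0764, 0.0707]
ee_rot: [0.5, 0.5, -0.5, 0.5]
ft_force: [-0.4, 0.1, -2.9]
opening: 0.0511
```

>>> apply_moves([
  [0.001,0,0,0],
  [0.002,0,0,0],
  [0.003,0,0,0],
  [0.004,0,0,0],
  [0.004,0,0,0],
])

```text
clock: 44.63
position: [0.615, 0.0764, 0.0705]
ee_rot: [0.5, 0.5, -0.5, 0.5]
ft_force: [-2.4, -0.2, 5.1]
opening: 0.0513
```

>>> apply_moves([
  [0,0,0,0],
  [0,0,0,0],
])

```text
clock: 44.8
position: [0.615, 0.0764, 0.0704]
ee_rot: [0.5, 0.5, -0.5, 0.5]
ft_force: [-2.8, 0.4, 5.4]
opening: 0.0513
```

>>> apply_moves([
  [-0.001,0,0,0],
  [-0.001,0,0,0],
  [-0.001,0,0,0],
  [-0.001,0,0,0],
  [-0.001,0,0,0],
], claw=1)

```text
clock: 45.22
position: [0.6146, 0.0765, 0.0696]
ee_rot: [0.5, 0.5, -0.5, 0.5]
ft_force: [0.4, 0.1, 0.0]
opening: 0.0851
```

>>> apply_moves([
  [-0.01,0,0,0],
  [-0.07,0,0,0],
  [-0.13,0,0,0],
  [-0.2,0,0,0],
  [-0.26,0,0,0],
])

```text
clock: 45.63
position: [0.6148, 0.0765, 0.202]
ee_rot: [0.5, 0.5, -0.5, 0.5]
ft_force: [0.4, 0.9, -0.2]
opening: 0.0853
```

>>> apply_moves([
  [0,-0.025,-0.05,0],
  [0,-0.055,-0.11,0],
  [0,-0.085,-0.17,0],
  [0,-0.115,-0.23,0],
  [0,-0.145,-0.29,0],
])

```text
clock: 46.05
position: [0.5414, 0.2226, 0.2004]
ee_rot: [0.5, 0.5, -0.5, 0.5]
ft_force: [0.9, -0.3, -0.2]
opening: 0.0854
```

>>> apply_moves([
  [0,-0.03,-0.06,0],
  [0,-0.06,-0.12,0],
  [0,-0.09,-0.19,0],
  [0,-0.12,-0.25,0],
  [0,-0.135,-0.277,0],
])

```text
clock: 46.47
position: [0.4725, 0.3634, 0.2003]
ee_rot: [0.5, 0.501, -0.499, 0.5]
ft_force: [0.2, 0.5, 0.1]
opening: 0.0857
```

>>> apply_moves([
  [0,0,0,0],
  [0,0,0,0],
  [0,0,0,0],
  [0,0,0,0],
  [0,0,0,0],
])

```text
clock: 46.88
position: [0.4753, 0.3588, 0.1999]
ee_rot: [-0.5, -0.5, 0.5, -0.5]
ft_force: [0.4, -0.4, -0.2]
opening: 0.085
```

>>> apply_moves([
  [0.03,0,0,0],
  [0.09,0,0,0],
  [0.15,0,0,0],
  [0.2,0,0,0],
  [0.24,0,0,0],
])

```text
clock: 47.3
position: [0.4741, 0.3582, 0.0774]
ee_rot: [-0.499, -0.5, 0.501, -0.499]
ft_force: [-0.3, -0.0, 0.4]
opening: 0.0858
```

>>> apply_moves([
  [0.012,0,0,0],
  [0.022,0,0,0],
  [0.028,0,0,0],
  [0.028,0,0,0],
  [0.028,0,0,0],
])

```text
clock: 47.72
position: [0.4758, 0.3605, 0.0674]
ee_rot: [0.501, 0.5, -0.499, 0.5]
ft_force: [0.9, -0.6, 0.4]
opening: 0.0856
```

>>> apply_moves([
  [0,0,0,0],
  [0,0,0,0],
  [0,0,0,0],
  [0,0,0,0],
  [0,0,0,0],
], claw=-1)

```text
clock: 48.13
position: [0.4753, 0.3603, 0.067]
ee_rot: [0.5, 0.5, -0.499, 0.5]
ft_force: [0.0, -1.3, 5.0]
opening: 0.0513
```

>>> apply_moves([
  [0,0,0,0],
  [0,0,0,0],
  [0,0,0,0],
])

```text
clock: 48.38
position: [0.4753, 0.3603, 0.0669]
ee_rot: [0.5, 0.5, -0.499, 0.5]
ft_force: [-0.7, -1.7, 5.2]
opening: 0.0511
```

```bash
python3 - <<'E'
from h import *
im=env.get_image("top"); cv2.imwrite("pics/top9.png",im[:,:,::-1]); s,_=axes(); print(s["position"],s["ft_force"],s["opening"])
h=cv2.cvtColor(im,cv2.COLOR_RGB2HSV)
for v in (175,185): print(lid(im,"yellow",(250,170,300,225),.118,v),lid(im,"red",(320,170,370,225),.118,v))
save("top9c",im,(240,170,390,280),4)
E
```

```text
[0.4753 0.3602 0.0669] [-0.5917 -1.3346  6.5312] 0.051526235237662026
(((276.6844787597656, 209.84706115722656), (35.015625, 58.22657012939453), 170.32546997070312), array([0.5883, 0.0711])) (((342.535888671875, 189.8169708251953), (25.190778732299805, 26.08397102355957), 102.96432495117188), array([ 0.6228, -0.0484]))
(((273.18157958984375, 195.5890655517578), (26.261680603027344, 27.048620223999023), 77.48270416259766), array([0.6148, 0.077 ])) (((337.5608215332031, 193.908447265625), (10.834885597229004, 23.156246185302734), 139.90606689453125), array([ 0.6153, -0.0391]))
```

View pics/top9c.png

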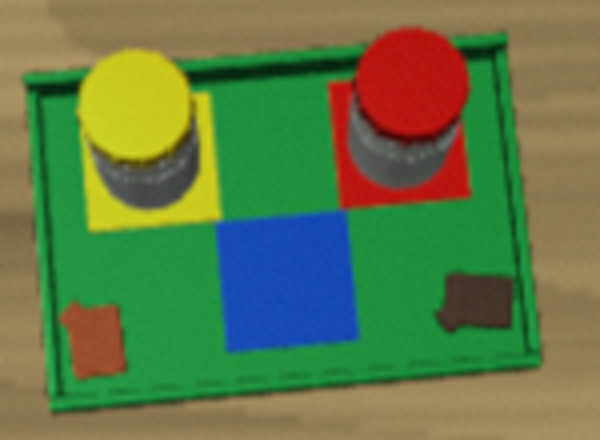

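>>> apply_moves([
  [-0.02,0,0,0],
  [-0.06,0,0,0],
  [-0.12,0,0,0],
  [-0.18,0,0,0],
  [-0.24,0,0,0],
])

```text
clock: 48.85
position: [0.4733, 0.3593, 0.1858]
ee_rot: [-0.499, -0.5, 0.501, -0.5]
ft_force: [-1.0, -0.5, -1.1]
opening: 0.0512
```

>>> apply_moves([
  [-0.02,0,0,0],
  [-0.02,0.01,0.03,0],
  [-0.02,0.025,0.1,0],
  [-0.02,0.04,0.18,0],
  [-0.02,0.057,0.26,0],
])

```text
clock: 49.27
position: [0.5018, 0.2289, 0.1942]
ee_rot: [0.499, 0.501, -0.5, 0.5]
ft_force: [0.5, 0.2, -1.8]
opening: 0.0507
```

>>> apply_moves([
  [0,0.017,0.08,0],
  [0,0.035,0.16,0],
  [0,0.052,0.24,0],
  [0,0.069,0.31,0],
  [0,0.083,0.37,0],
])

```text
clock: 49.68
position: [0.5438, 0.0425, 0.1942]
ee_rot: [-0.5, -0.5, 0.501, -0.499]
ft_force: [0.1, 0.8, -1.8]
opening: 0.051
```

>>> apply_moves([
  [0,0.01,0.05,0],
  [0,0.015,0.07,0],
  [0,0.015,0.072,0],
  [0,0.015,0.072,0],
  [0,0.015,0.072,0],
])

```text
clock: 50.1
position: [0.5514, 0.0102, 0.195]
ee_rot: [0.5, 0.501, -0.5, 0.5]
ft_force: [0.1, 1.2, -1.7]
opening: 0.0508
```

>>> apply_moves([
  [0,0,0,0],
  [0,0,0,0],
  [0.03,0,0,0],
  [0.08,0,0,0],
  [0.13,0,0,0],
])

```text
clock: 50.52
position: [0.5535, 0.0099, 0.1317]
ee_rot: [0.5, 0.499, -0.499, 0.502]
ft_force: [-0.2, 0.1, -2.4]
opening: 0.0511
```

>>> apply_moves([
  [0.04,0,0,0],
  [0.07,0,0,0],
  [0.09,0,0,0],
  [0.1,0,0,0],
  [0.105,0,0,0],
])

```text
clock: 50.93
position: [0.5519, 0.0095, 0.0778]
ee_rot: [0.5, 0.501, -0.5, 0.5]
ft_force: [-0.1, 0.7, -2.1]
opening: 0.0514
```

>>> apply_moves([
  [0,0,0,0],
  [0,0,0,0],
  [0,0,0,0],
  [0,0,0,0],
])

```text
clock: 51.27
position: [0.5531, 0.0088, 0.0795]
ee_rot: [0.5, 0.499, -0.499, 0.501]
ft_force: [-0.2, 0.7, -2.1]
opening: 0.051
```

>>> apply_moves([
  [0.004,0,0,0],
  [0.008,0,0,0],
  [0.011,0,0,0],
  [0.013,0,0,0],
  [0.013,0,0,0],
])

```text
clock: 51.68
position: [0.5517, 0.0089, 0.0713]
ee_rot: [0.5, 0.5, -0.5, 0.5]
ft_force: [0.5, -0.6, -2.7]
opening: 0.051
```

>>> apply_moves([
  [0.001,0,0,0],
  [0.002,0,0,0],
  [0.003,0,0,0],
  [0.004,0,0,0],
  [0.004,0,0,0],
])

```text
clock: 52.1
position: [0.5524, 0.0089, 0.071]
ee_rot: [0.5, 0.5, -0.5, 0.5]
ft_force: [-3.0, 0.6, 4.7]
opening: 0.0513
```

>>> apply_moves([
  [0,0,0,0],
  [0,0,0,0],
])

```text
clock: 52.27
position: [0.5524, 0.0089, 0.071]
ee_rot: [0.5, 0.5, -0.5, 0.5]
ft_force: [-2.7, 0.3, 5.9]
opening: 0.0512
```

Contact made. I release, retreat upwards, then clear to the left for a final look.

>>> apply_moves([
  [-0.001,0,0,0],
  [-0.001,0,0,0],
  [-0.001,0,0,0],
  [-0.001,0,0,0],
  [-0.001,0,0,0],
], claw=1)

```text
clock: 52.68
position: [0.5522, 0.009, 0.0702]
ee_rot: [0.5, 0.5, -0.5, 0.5]
ft_force: [-0.8, 0.8, -0.8]
opening: 0.0858
```

>>> apply_moves([
  [-0.01,0,0,0],
  [-0.07,0,0,0],
  [-0.13,0,0,0],
  [-0.2,0,0,0],
  [-0.26,0,0,0],
])

```text
clock: 53.1
position: [0.5523, 0.0089, 0.2025]
ee_rot: [0.5, 0.5, -0.5, 0.5]
ft_force: [0.4, -0.6, -0.4]
opening: 0.0855
```

>>> apply_moves([
  [0,-0.02,-0.06,0],
  [0,-0.04,-0.13,0],
  [0,-0.06,-0.2,0],
  [0,-0.08,-0.27,0],
  [0,-0.1,-0.34,0],
])

```text
clock: 53.52
position: [0.5015, 0.1803, 0.2009]
ee_rot: [0.5, 0.5, -0.5, 0.5]
ft_force: [0.8, 0.2, -0.7]
opening: 0.0853
```

>>> apply_moves([
  [0,-0.01,-0.07,0],
  [0,-0.02,-0.13,0],
  [0,-0.03,-0.18,0],
  [0,-0.03,-0.2,0],
  [0,-0.03,-0.2,0],
])

```text
clock: 53.93
position: [0.4868, 0.2809, 0.2006]
ee_rot: [0.499, 0.501, -0.499, 0.501]
ft_force: [0.4, -1.2, -0.6]
opening: 0.0854
```

>>> apply_moves([
  [0,0,0,0],
  [0,0,0,0],
  [0,0,0,0],
  [0,0,0,0],
])

```text
clock: 54.27
position: [0.4874, 0.2776, 0.2003]
ee_rot: [-0.5, -0.5, 0.501, -0.5]
ft_force: [0.7, -0.7, 0.2]
opening: 0.0858
```

```bash
python3 - <<'E'
from h import *
im=env.get_image("top"); cv2.imwrite("pics/topA.png",im[:,:,::-1]); s,_=axes(); print(s["clock"],s["position"],s["ft_force"],s["opening"])
print("yellow",lid(im,"yellow",(250,170,300,225),.118,185)[1],"red",lid(im,"red",(320,170,370,225),.118,175)[1])
for v in (170,175,180,185): 
    try: print(v,"blue",lid(im,"blue",(290,205,335,262),.118,v))
    except Exception as e: print(v,e)
a=cv2.resize(im[170:300,230:550],None,fx=2.4,fy=2.4,interpolation=cv2.INTER_CUBIC)
sc=env.get_image("scene")[200:420,130:390]; b=cv2.resize(sc,(int(260*1.28),int(220*1.28)))
o=np.zeros((a.shape[0]+b.shape[0],a.shape[1],3),np.uint8); o[:a.shape[0]]=a; o[a.shape[0]:,:b.shape[1]]=b
cv2.imwrite("pics/final.png",o[:,:,::-1])
E
```

```text
54.3167 [0.4874 0.2778 0.2003] [0.443  0.8143 0.0089] 0.0852487831602541
yellow [0.5881 0.0711] red [ 0.6229 -0.0484]
170 blue (((311.35394287109375, 238.92120361328125), (36.18879699707031, 46.15337371826172), 173.42379760742188), array([0.5338, 0.0104]))
175 blue (((311.21875, 238.07733154296875), (37.2799072265625, 43.87287139892578), 175.53102111816406), array([0.5354, 0.0106]))
180 blue (((311.15447998046875, 238.1260528564453), (37.40829086303711, 43.41488265991211), 176.09283447265625), array([0.5353, 0.0107]))
185 blue (((310.9645690917969, 229.2012939453125), (25.59833526611328, 26.347864151000977), 79.7071762084961), array([0.5514, 0.0107]))
```

View pics/final.png

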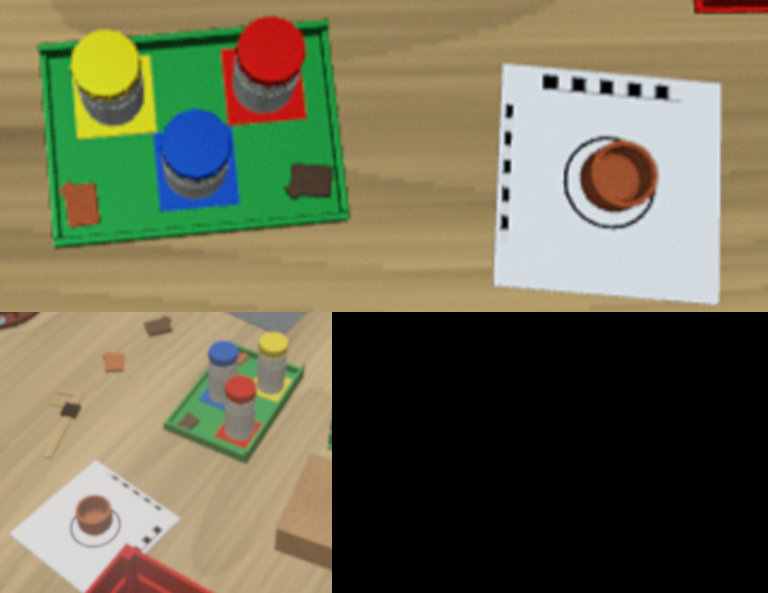

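```bash
python3 -c "
from bench import env
print(env.close_job())"
```

```text
the job is handed in; nothing more can be done
None
```

The job is handed in at about 54 s, done in the order asked. All three jars went to the mat, the pot went into the ring, and then each jar went back onto the pad of its lid's colour. All four look upright in both camera views, and the gripper was open and clear of everything at hand-in.

Last checks from the top camera:

| Object | Offset from its target | When measured |
|---|---|---|
| Red jar | about 0.6 mm | final picture |
| Yellow jar | about 0.2 mm | just after it was placed |
| Blue jar | about 1.7 mm | final picture |
| Pot | about 1–2 mm towards the mat side (+y) of the ring centre | after it was placed; the final picture looks the same |

- **Yellow, final picture:** the automatic reading failed because the lid merged with the pad in the colour mask, so I relied on the earlier measurement and on the view itself.
- **Camera disagreement:** the scene camera differed from the top camera by about 2 px (2–4 mm). I used the top camera because it matched the arm's own position at the jar placings to about 1 mm.
- **Forces:** the readings printed after each move stayed at or below about 11 N, all during set-down.

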